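Tip the offcut canister out over the scrap bin's rim

TASK

Empty the tall square canister of steel slugs into the scrap bin: tip it over sideways without letting it fall until its upper part rests on the rim of the bin's side nearest to it, let go there, take hold again in its lower half near the foot, and raise the foot until all four slugs have slid out into the bin. Then lower the foot to the table again, leave the empty canister leaning on that rim, and do not disturb the other things on the table.

Things in the scene. Friction and masses are not known exactly. Their poses are not given: they have to be found in the camera images.
- canister: Tall plain aluminium square canister, open at the top, 55 x 55 outside, 240 high, walls and floor 4 thick, about 0.27 to 0.45 kg empty; starts upright on the table. Origin at the centre of its underside; z runs along its length towards the open mouth; its -y side faces the bin to within 5 degrees (x is roughly parallel to the rim it is to lean on). Friction with table and rim about 0.5 to 0.7: it leans securely with its foot edge on the table.
- canister_mid (a point): Centre of the canister, half-way up (120 above its underside), same axes as the canister.
- canister_foot (a point): Centre of the canister's underside.
- bin: Open steel scrap bin, fixed to the table, 160 (x) x 210 (y) outside, walls 6 thick, with a round bar (14 thick) along all four rims; rim top 117 above the table. Origin at the centre of its underside, z up; its +y wall is the near one, towards the canister. At the start the canister's near bottom edge stands about 90 to 130 from the near rim bar's axis, so leaned there it lies about 35 to 48 degrees from upright.
- ledge (a point): Middle of the near (+y) rim bar of the bin, on the bar's axis, 110 above the table; the bar is 14 thick, 154 long and runs along the bin's x axis.
- slug0_center (a point): Centre of slug 0: a short round steel bar end, 19 across, 30 long, 66 g, oily (friction about 0.2, slides out on a slope of 15 to 20 degrees); starts standing on the canister's floor.
- slug0: The same slug; origin at the centre of its underside.
- slug1_center (a point): Centre of slug 1: a short round steel bar end, 19 across, 30 long, 66 g, oily (friction about 0.2, slides out on a slope of 15 to 20 degrees); starts standing on the canister's floor.
- slug1: The same slug; origin at the centre of its underside.
- slug2_center (a point): Centre of slug 2: a short round steel bar end, 19 across, 30 long, 66 g, oily (friction about 0.2, slides out on a slope of 15 to 20 degrees); starts standing on the canister's floor.
- slug2: The same slug; origin at the centre of its underside.
- slug3_center (a point): Centre of slug 3: a short round steel bar end, 19 across, 30 long, 66 g, oily (friction about 0.2, slides out on a slope of 15 to 20 degrees); starts standing on the canister's floor.
- slug3: The same slug; origin at the centre of its underside.
- hammer: Bystander: hammer lying flat, 260 long, 26 high. Origin at its underside.
- brush: Bystander: hand brush lying flat, low. Origin at its underside.
- magnet: Bystander: flat three-sided welding magnet, 100 on a side, 20 thick. Origin at its underside.
- flask: Bystander: black upright drinking flask, 74 across, 190 high. Origin at its underside.
- spraycan: Bystander: grey upright spray can, 64 across, 180 high. Origin at its underside.
- offcut: Bystander: 50 square steel tube offcut, 120 long, lying flat. Origin at its underside.
- cup: Bystander: low steel pot, 80 across, 60 high. Origin at its underside.

How it is judged:
On the way, in this order (a step that is already met when the one before it is completed fails the run):
1. the canister rests leaning on the bin's near rim, foot on the table, with the fingers off it (angle between canister's own z axis and vertical between 0.4 and 1 rad and height (world z) of canister_foot below 0.05 m and contact force between canister and bin above 0.1 N and y of canister_foot in the frame of bin above 0.13 m and contact force between the fingers and canister below 0.05 N and angular speed of canister below 0.2 rad/s), for 0.3 s.
2. held in its lower half, the canister is tipped on until its mouth points below level (angle between canister's own z axis and vertical above 1.68 rad and contact force between the fingers and canister above 0.5 N and z of the grasp point in the frame of canister below 0.12 m), for 0.2 s.
At the end, for the whole second after the job is handed in: All four slugs lie at rest inside the bin, below its rim; the empty canister is released and at rest, leaning on the bin's near rim (23 to 57 degrees from upright, touching the bin) with its foot on the table outside the bin (x of slug0_center in the frame of bin between -0.08 and 0.08 m and y of slug0_center in the frame of bin between -0.105 and 0.1 m and height (world z) of each of slug0_center, slug1_center, slug2_center, slug3_center below 0.09 m and linear speed of each of slug0, slug1, slug2, slug3 below 0.05 m/s and x of slug1_center in the frame of bin between -0.08 and 0.08 m and y of slug1_center in the frame of bin between -0.105 and 0.1 m and x of slug2_center in the frame of bin between -0.08 and 0.08 m and y of slug2_center in the frame of bin between -0.105 and 0.1 m and x of slug3_center in the frame of bin between -0.08 and 0.08 m and y of slug3_center in the frame of bin between -0.105 and 0.1 m and angle between canister's own z axis and vertical between 0.4 and 1 rad and height (world z) of canister_foot below 0.05 m and contact force between canister and bin above 0.1 N and y of canister_foot in the frame of bin above 0.13 m and linear speed of canister below 0.03 m/s and contact force between the fingers and canister below 0.05 N).
It fails at once if the canister falls or is flung over (turns faster than 3.5 rad/s) (angular speed of canister above 3.5 rad/s).
It fails at once if another thing on the table is moved more than 30 mm (distance of any of hammer, brush, magnet, flask, spraycan, offcut, cup from where it was at the start of the episode above 0.03 m).
It also fails if it takes over 66 s, if anything falls off the work surface, if the arm or the gripper's body presses on something with over 40 N, if the wrist force passes 120 N, or if a joint passes its speed limit or range.

ROBOT

A 7-joint arm with a two-finger parallel gripper is mounted at the origin on the work surface. World frame = base frame: x ahead of the robot, y to its left, z up, the work surface at z = 0. Lengths are in m, angles in rad, forces in N, time in s.
With the tool pointing down it reaches from about 0.4 to 0.875 m from the base axis. Payload 4.4 kg.
Tool frame: the origin (TCP) lies midway between the tips of the shut fingers; the grasp point (between the pads) lies 19 mm behind it; z points along the fingers, y is the direction in which the jaws open and shut (so a half turn about z gives the same grasp; the last joint's range is limited). The gripper opens to 85 mm and grips with 20 to 120 N. Pads are 22 mm wide; open, the fingers measure 114 mm over their backs; the gripper's body (76 mm by 85 mm) begins 54 mm behind the grasp point. The pads swing forward as they close: fully open they stand 13 mm farther back than shut.
Start: joints at [-1.343, 0.628, 0.038, 1.517, -0.027, 0.996, -0.02], TCP at [0.188, 0.622, 0.204] pointing down, gripper open.
Joint ranges: [-3.06, 3.06], [-0.37, 2.12], [-1.25, 1.32], [0.18, 2.47], [-1.1, 4.24], [0.23, 1.98], [-2.94, 2.94]. Speed limits (rad/s): [2.57, 2.57, 3.14, 3.14, 3.14, 3.14, 3.14].

INTERFACE

Orientations are given as a rotation vector (axis times angle).
In Python, from station import ctrl gives the robot as it stands.
- The arm moves only by the tool servo_tool, never from a script. Its argument "motion" is one flat list of numbers, 5 for each row, row after row: the opening, from 0 (shut) to 1 (fully open), then the shift along the tool's x, y, z in m, then the turn about the tool's z in degrees. A call has 1 to 20 rows; each row is the pose to reach, as a shift and turn from the pose commanded when the call began, along the tool's axes at that moment; what a row does not reach only later rows make up. A row lasts 1/8 s, in which the tool goes at most 62.5 mm and 10.7 degrees, less where a joint would pass 70% of its speed; a pose out of reach is approached as far as the arm can. A call with a gripper value outside its range is refused whole. The fingers move at their own pace and stop on an object; "force" is the grip in N (left out, the last holds). Time passes only in rows, so rows that repeat a pose let the fingers close. It gives the time, the measured TCP pose, the force and the opening at its end, in the units of the state.
- ctrl.observe(): the state, without advancing time (a new reading comes with each control period).
- ctrl.snapshot(name): name is "scene" or "top" or "wrist"; returns a dict with "frame" (420x560x3 uint8, blue, green, red), "vertical_fov" (degrees; the focal length in pixels is half the picture's height over the tangent of half this angle, whatever the lens; pixels are square), "cx", "cy" (the principal point, pixels), "R" (3x3) and "t" (3): a world point X has camera coordinates R X + t. Camera axes: x right, y down, z forward; pixel columns grow to the right and rows downward; lengths in m; the calibration is good to about 2 mm. A picture is of the moment at which its call begins. There is no depth.
- ctrl.job_done(): hands the job in, once; it reports no verdict.
Trained networks look in a picture, given as the dict that the camera call returned (one of the last four; its "shot" number tells which), for a name from the list of things; names that differ only in an ending like _2 or _b are one class to them, and where a whole thing is asked for, a point or a joint stands for the part that bears it (a point fixed in the world has none). Each returns a list of dicts, best first, with "confidence" (0 to 1); they miss things now and then, are a little off and sometimes report something else, mostly with a low value. They report only what shows in the picture. A call takes as long as a camera call.
- ctrl.find_in(thing, picture): "point" ([x, y, z] in m, in the coordinates of the camera as it stood for that picture, good to about 4 mm: the middle of the surface that is visible of it).
The state is a dict: "time": time; "q": joint angles; "qvel": joint speeds; "tau": joint torques, N m; "position": TCP position; "eef_rot": TCP orientation; "ft_force": force on the tool from outside, world axes, zero at the start; "ft_torque": the same for the moment, N m; "width": opening from 0.0 (shut) to 1.0 (fully open).
Only numpy, scipy, OpenCV 4.12 (cv2) and the standard library are available. Lean on these libraries where they do the work, as an engineer would, in place of code of your own. Each camera call takes 0.05 s, during which the arm holds its last target. There are 200 camera calls.

## Working session

There is one attempt and no reset: what is moved stays moved. The work goes in short steps, Python scripts to look and compute and a tool call to move; the robot and the scene stay as the last step left them, time stands still between calls to the robot, and variables do not carry over. Pictures are saved under pics/ and viewed, about 8 in all and at most 12, crops included, and the job is handed in when it is done.

Besides the shell and the picture viewer there is one more tool, called after "Request:" as a command line: name --argument value ..., lists and objects as JSON in quotes. servo_tool: Moves the arm, as the interface text tells. Its arguments: {"type":"object","properties":{"motion":{"type":"array"},"force":{"type":"number"}},"required":["motion"]}

```bash
mkdir -p pics; ls; cat > h.py <<'E'
import numpy as np, cv2
from station import ctrl
from scipy.spatial.transform import Rotation as Rn
def world(p,c): return np.array(c["R"]).T@(np.array(p)-np.array(c["t"]))
def f(c): return 210/np.tan(np.radians(c["vertical_fov"])/2)
def pix(X,c):
    q=np.array(c["R"])@np.array(X)+np.array(c["t"]); return np.round([c["cx"]+f(c)*q[0]/q[2],c["cy"]+f(c)*q[1]/q[2]],1)
def ray(u,v,z,c):
    R=np.array(c["R"]);o=-R.T@np.array(c["t"]);d=R.T@np.array([(u-c["cx"])/f(c),(v-c["cy"])/f(c),1]);return o+d*(z-o[2])/d[2]
E
python3 - <<'E'
from h import *
s=ctrl.observe();print({k:np.round(v,3) for k,v in s.items()})
ims=[]
for n in ("scene","top"):
    c=ctrl.snapshot(n); cv2.imwrite(f"pics/{n}0.png",c["frame"]); print(n,c["vertical_fov"],c["cx"],c["cy"],np.round(c["R"],3).tolist(),np.round(c["t"],3))
    for k in "canister bin ledge slug0 hammer brush magnet flask spraycan offcut cup".split():
        r=ctrl.find_in(k,c)
        print(k,[(np.round(world(d["point"],c),3).tolist(),round(d["confidence"],2),pix(world(d["point"],c),c).tolist()) for d in r[:2]])
E
```

```text
pics
{'time': np.float64(0.0), 'q': array([-1.343,  0.629,  0.038,  1.518, -0.027,  0.996, -0.02 ]), 'qvel': array([-0.   ,  0.001, -0.   , -0.001,  0.   ,  0.   , -0.   ]), 'tau': array([ 0.0000e+00, -5.6340e+01,  1.2270e+00, -1.9344e+01,  1.1000e-02,
        1.0000e-02, -0.0000e+00]), 'position': array([0.188, 0.622, 0.203]), 'eef_rot': array([-4.600e-01, -3.107e+00,  3.000e-03]), 'ft_force': array([ 0.106, -0.301, -0.575]), 'ft_torque': array([ 0.025,  0.025, -0.045]), 'width': np.float64(0.999)}
scene 48.63961809954179 272.3746185185097 211.00104712483767 [[0.641, 0.767, -0.017], [0.56, -0.484, -0.672], [-0.524, 0.421, -0.74]] [-0.38  -0.28   1.642]
canister [([0.654, 0.115, 0.152], 0.56, [319.5, 184.1])]
bin [([0.573, -0.108, 0.054], 0.67, [236.6, 232.0])]
ledge [([0.573, -0.104, 0.058], 0.74, [237.9, 230.4]), ([0.653, 0.108, 0.155], 0.38, [317.4, 184.2])]
slug0 []
hammer [([0.801, 0.032, 0.023], 0.6, [332.7, 263.3]), ([0.63, -0.415, 0.035], 0.4, [149.0, 315.7])]
brush []
magnet []
flask [([0.641, 0.389, 0.104], 0.89, [381.5, 151.4])]
spraycan [([0.518, -0.403, 0.129], 0.79, [12
[... 318 characters left out ...]
39]
canister [([0.633, 0.133, 0.166], 0.69, [239.9, 180.4]), ([0.598, -0.112, 0.006], 0.62, [328.0, 199.9])]
bin [([0.596, -0.113, 0.005], 0.9, [328.4, 200.7]), ([0.79, 0.045, 0.027], 0.65, [274.8, 135.4])]
ledge [([0.595, -0.113, 0.002], 0.92, [328.4, 201.2])]
slug0 []
hammer [([0.79, 0.044, 0.027], 0.64, [274.9, 135.4])]
brush [([0.451, -0.006, 0.018], 0.72, [292.6, 249.8])]
magnet [([0.716, -0.25, 0.019], 0.94, [374.4, 159.4]), ([0.634, 0.132, 0.163], 0.51, [240.2, 180.5])]
flask [([0.611, 0.394, 0.128], 0.84, [146.7, 191.6])]
spraycan [([0.597, -0.112, 0.004], 0.74, [328.0, 200.5])]
offcut [([0.458, 0.375, 0.051], 0.79, [159.8, 248.0])]
cup [([0.635, -0.423, 0.032], 0.8, [435.4, 185.4])]
```

```bash
cd pics; python3 -c "
import cv2
a=cv2.imread('top0.png')[100:280,120:480];cv2.imwrite('top0c.png',cv2.resize(a,(792,396),interpolation=3))
a=cv2.imread('scene0.png')[80:360,90:460];cv2.imwrite('scene0c.png',cv2.resize(a,(740,560),interpolation=3))"
```

```text
(no output)
```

View pics/top0c.png

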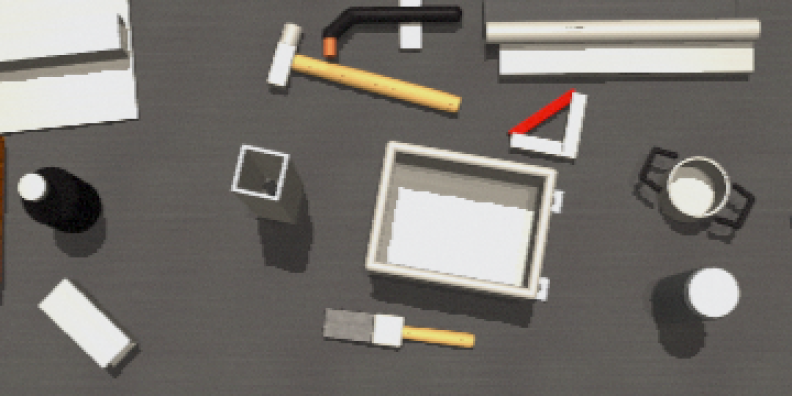

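View pics/scene0c.png

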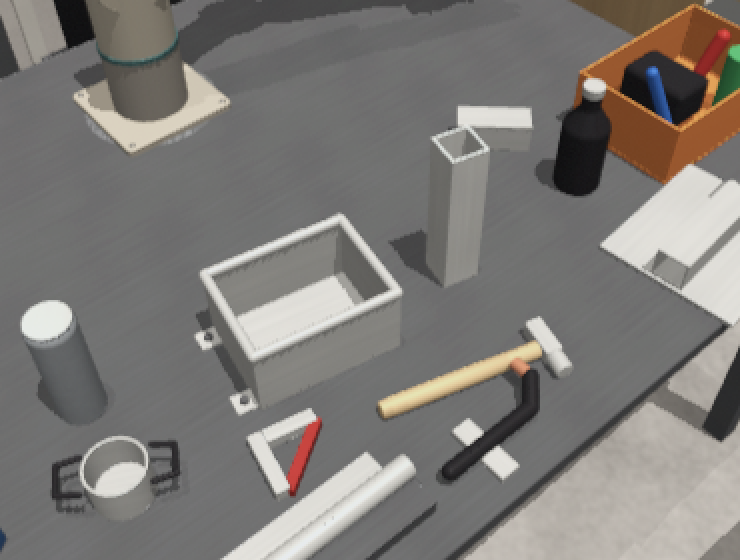

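```bash
cat >> h.py <<'E'
def rect(px,z,c):
    P=np.array([ray(u,v,z,c)[:2] for u,v in px]);m=P.mean(0)
    e1=(P[1]-P[0]+P[2]-P[3])/2; e2=(P[3]-P[0]+P[2]-P[1])/2
    return m,e1,e2,P
E
python3 - <<'E'
from h import *
c=ctrl.snapshot("top"); g=cv2.cvtColor(c["frame"],cv2.COLOR_BGR2GRAY)
S=np.array
can=S([(245,146),(289,153),(280,198),(233,190)])/2.2+[120,100]-.3
bn=S([(386,142),(556,170),(541,300),(367,270)])/2.2+[120,100]-.3
for n,px,z in(("can",can,.24),("bin",bn,.112)):
    sp=cv2.cornerSubPix(g,px.astype(np.float32).reshape(-1,1,2),(3,3),(-1,-1),(3,30,.01)).reshape(-1,2)
    for q in(px,sp):
        m,e1,e2,P=rect(q,z,c);print(n,np.round(m,4),np.linalg.norm(e1).round(4),np.linalg.norm(e2).round(4),"ang e1,e2",np.degrees(np.arctan2(*e1[::-1])).round(1),np.degrees(np.arctan2(*e2[::-1])).round(1));print(np.round(q,1).tolist())
a=c["frame"][150:245,215:385];cv2.imwrite("pics/top1.png",cv2.resize(a,None,fx=4.5,fy=4.5,interpolation=0))
E
```

```text
can [0.6288 0.128 ] 0.0531 0.0528 ang e1,e2 -99.9 167.1
[[231.1, 166.1], [251.1, 169.2], [247.0, 189.7], [225.6, 186.1]]
can [0.6281 0.13  ] 0.0522 0.0522 ang e1,e2 -103.6 166.3
[[230.3000030517578, 165.6999969482422], [250.5, 170.39999389648438], [245.39999389648438, 190.3000030517578], [225.39999389648438, 185.6999969482422]]
bin [ 0.5862 -0.1097] 0.2178 0.1641 ang e1,e2 -100.1 171.7
[[295.2, 164.2], [372.4, 177.0], [365.6, 236.1], [286.5, 222.4]]
bin [ 0.5871 -0.1116] 0.2192 0.1644 ang e1,e2 -100.7 171.6
[[296.6000061035156, 163.60000610351562], [372.5, 177.0], [367.29998779296875, 236.3000030517578], [286.1000061035156, 221.60000610351562]]
```

View pics/top1.png

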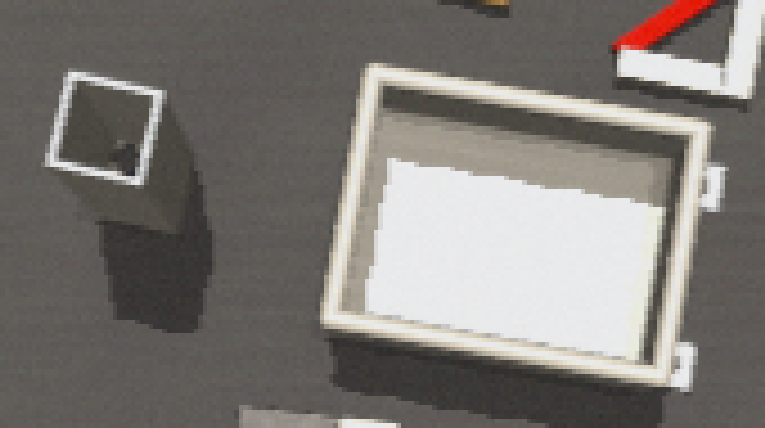

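```bash
cat >> h.py <<'E'
def plan(targets,s=None):
    """targets: list of (x,y,z,jawdir_deg or None) -> shifts in tool mm + turn deg"""
    s=s or ctrl.observe(); R=Rn.from_rotvec(s["eef_rot"]).as_matrix(); p=np.array(s["position"])
    print("t",np.round(s["time"],2),"p",np.round(p,4),"jaw deg",np.degrees(np.arctan2(R[1,1],R[0,1])).round(2),"z",np.round(R[:,2],4),"F",np.round(s["ft_force"],1),"w",np.round(s["width"],3))
    for x,y,z,j in targets:
        d=R.T@(np.array([x,y,z])-p); t=0
        if j is not None:
            t=-(j-np.degrees(np.arctan2(R[1,1],R[0,1]))); t=(t+90)%180-90
        print(np.round(d,4).tolist(),round(t,1))
E
python3 - <<'E'
from h import *
plan([(.188,.622,.33,None),(.628,.129,.33,-13),(.628,.129,.184,-13)])
print(ctrl.observe()["q"])
E
```

```text
t 1.25 p [0.1882 0.6222 0.2037] jaw deg 73.16 z [-0.  0. -1.] F [-0.1 -0.9  0.8] w 0.998
[0.0002, -0.0002, -0.1263] 0
[-0.5638, -0.3446, -0.1263] 86.2
[-0.5638, -0.3446, 0.0197] 86.2
[-1.3428259   0.6283831   0.03852527  1.51742694 -0.02700537  0.99630026
 -0.02001183]
```

Request:
servo_tool --motion '[1, 0, 0, -0.06, 0, 1, 0, 0, -0.12, 0, 1, -0.04, -0.025, -0.126, 7, 1, -0.085, -0.052, -0.126, 14, 1, -0.135, -0.082, -0.126, 21, 1, -0.185, -0.113, -0.126, 29, 1, -0.235, -0.144, -0.126, 37, 1, -0.285, -0.174, -0.126, 45, 1, -0.335, -0.205, -0.126, 53, 1, -0.385, -0.235, -0.126, 61, 1, -0.435, -0.266, -0.126, 69, 1, -0.485, -0.296, -0.126, 77, 1, -0.53, -0.324, -0.126, 84, 1, -0.555, -0.34, -0.126, 86.2, 1, -0.564, -0.345, -0.126, 86.2, 1, -0.564, -0.345, -0.126, 86.2]' --force 40

```text
time: 3.25
position: [0.6279, 0.1291, 0.3295]
eef_rot: [-2.458, -1.955, 0.0]
ft_force: [-0.7, 0.1, 0.5]
width: 1.001
```

```bash
python3 - <<'E'
from h import *
plan([(.628,.129,.184,-13)])
c=ctrl.snapshot("wrist");cv2.imwrite("pics/w1.png",c["frame"])
for z in(.24,):
  C=np.array([.628,.129]);a=np.radians(-13);ex=np.array([np.cos(a),np.sin(a)]);ey=np.array([-ex[1],ex[0]])
  for sx,sy in((1,1),(1,-1),(-1,-1),(-1,1)): print(pix(np.r_[C+.0275*(sx*ex+sy*ey),z],c))
E
```

```text
t 3.25 p [0.6279 0.1291 0.3295] jaw deg -12.99 z [-7.e-04  6.e-04 -1.e+00] F [-0.7  0.1  0.5] w 1.001
[-0.0002, 0.0003, 0.1455] 0.0
[310.3 177.8]
[308.3 234.5]
[250.6 234.4]
[248.8 177.7]
```

View pics/w1.png

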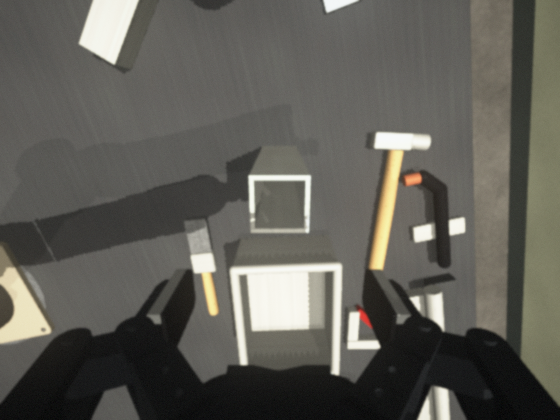

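Request:
servo_tool --motion '[1, 0.001, 0, 0.04, 0, 1, 0.001, 0, 0.08, 0, 1, 0.001, 0, 0.115, 0, 1, 0.001, 0, 0.145, 0, 0, 0.001, 0, 0.145, 0, 0, 0.001, 0, 0.145, 0, 0, 0.001, 0, 0.145, 0, 0, 0.001, 0, 0.145, 0, 0, 0.001, 0, 0.145, 0, 0, 0.001, 0, 0.145, 0]' --force 40

```text
time: 4.55
position: [0.6292, 0.1301, 0.1861]
eef_rot: [2.459, 1.955, 0.004]
ft_force: [-0.6, 1.7, 5.9]
width: 0.633
```

Request:
servo_tool --motion '[0, 0, 0, -0.004, 0, 0, 0, 0, -0.008, 0, 0, 0, 0, -0.008, 0, 0, 0.006, 0, -0.008, -1, 0, 0.012, 0, -0.008, -2, 0, 0.015, 0, -0.008, -2.5, 0, 0.015, 0, -0.008, -2.5]'

```text
time: 5.42
position: [0.6317, 0.1448, 0.1926]
eef_rot: [-2.415, -2.009, 0.0]
ft_force: [-0.6, 0.4, -5.7]
width: 0.634
```

```bash
python3 - <<'E'
from h import *
plan([])
c=ctrl.snapshot("wrist");a=c["frame"];cv2.imwrite("pics/w2.png",a)
c=ctrl.snapshot("scene");b=c["frame"][110:330,180:400];b=cv2.resize(b,(420,420),interpolation=3)
cv2.imwrite("pics/c2.png",cv2.resize(np.hstack([a[:,150:450],b]),None,fx=1.1,fy=1.1))
E
```

```text
t 5.42 p [0.6317 0.1448 0.1926] jaw deg -10.48 z [-2.e-04  1.e-04 -1.e+00] F [-0.6  0.4 -5.7] w 0.634
```

View pics/c2.png

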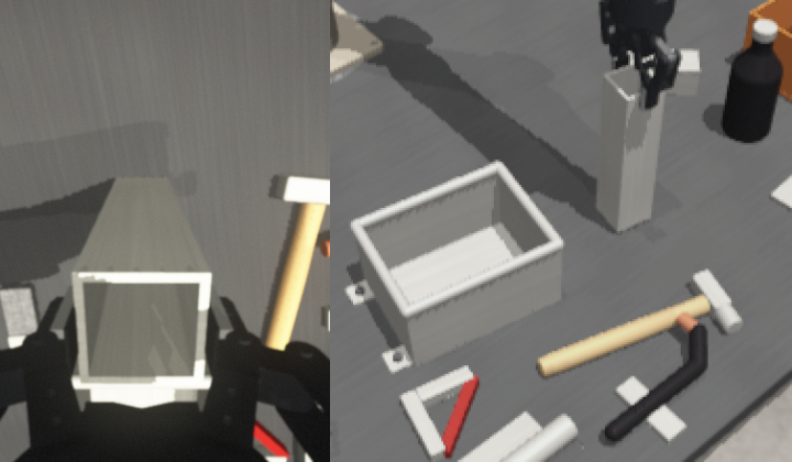

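Request:
servo_tool --motion '[0, 0, 0, 0.004, 0, 0, 0, 0, 0.007, 0, 0, 0, 0, 0.007, 0, 0, -0.007, 0, 0.0065, 0, 0, -0.0147, 0, 0.0056, 0, 0, -0.022, 0, 0.0053, 0, 0, -0.0293, 0, 0.0052, 0, 0, -0.0365, 0, 0.0055, 0, 0, -0.044, 0, 0.0058, 0, 0, -0.0585, 0, 0.0075, 0, 0, -0.0729, 0, 0.0102, 0, 0, -0.0871, 0, 0.0138, 0, 0, -0.101, 0, 0.0185, 0, 0, -0.1145, 0, 0.0241, 0, 0, -0.1276, 0, 0.0306, 0, 0, -0.134, 0, 0.0343, 0, 0, -0.1402, 0, 0.0381, 0, 0, -0.1402, 0, 0.0381, 0]'

```text
time: 7.78
position: [0.6105, -0.0073, 0.1666]
eef_rot: [2.41, 1.988, 0.007]
ft_force: [-13.0, -16.9, 59.4]
width: 0.635
```

```bash
python3 - <<'E'
from h import *
plan([])
c=ctrl.snapshot("scene");b=c["frame"][110:310,170:400];b=cv2.resize(b,None,fx=3.3,fy=3,interpolation=3)
cv2.imwrite("pics/c3.png",b)
E
```

```text
t 7.78 p [ 0.6105 -0.0073  0.1666] jaw deg -10.97 z [ 0.0144 -0.0109 -0.9998] F [-13.  -16.9  59.4] w 0.635
```

View pics/c3.png

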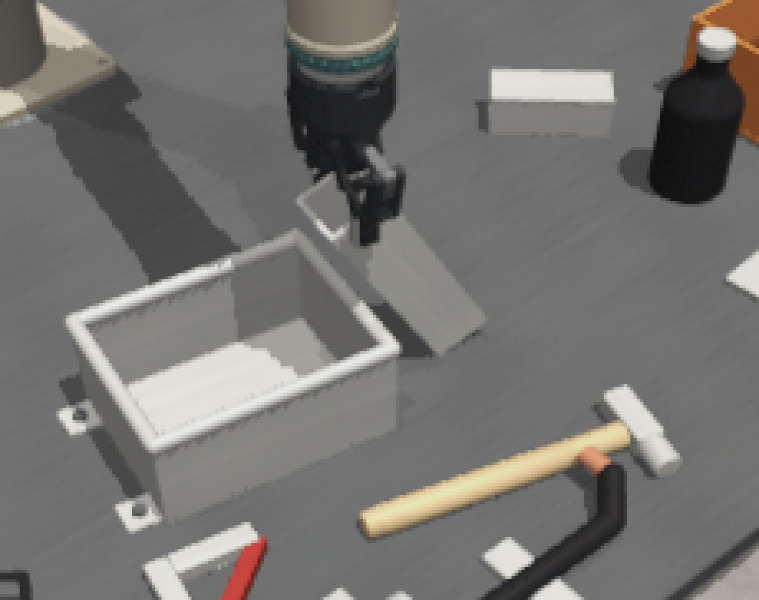

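```bash
python3 - <<'E'
from h import *
c=ctrl.snapshot("scene")
A=ray(443/3.3+170,355/3+110,0,c);print(A)
n=np.array([.182,.983]);v=np.array([.983,-.182]);B=np.array([.5868,-.1105])
print("pivot corner bin frame", (A[:2]-B)@v,(A[:2]-B)@n)
for th in(24,28,32,36,40):
    t=np.radians(th);p=(A[:2]+n*.055*np.cos(t));print(th,pix(np.r_[p,.055*np.sin(t)],c), "obs",485/3.3+170,318/3+110)
plan([])
E
```

```text
[0.64984636 0.0709871  0.        ]
pivot corner bin frame 0.02894391598145833 0.18987625372033498
24 [319.4 216.5] obs 316.969696969697 216.0
28 [319. 216.] obs 316.969696969697 216.0
32 [318.5 215.4] obs 316.969696969697 216.0
36 [317.9 215. ] obs 316.969696969697 216.0
40 [317.3 214.6] obs 316.969696969697 216.0
t 7.88 p [ 0.6106 -0.007   0.1667] jaw deg -10.94 z [ 0.0145 -0.0109 -0.9998] F [-13.6 -17.5  59.4] w 0.636
```

Request:
servo_tool --motion '[0, 0, 0, -0.006, 0, 0, 0, 0, -0.013, 0, 0, 0, 0, -0.02, 0, 0, 0, 0, -0.022, 0, 0, 0.01, 0, -0.022, 0, 0, 0.022, 0, -0.022, 0, 0, 0.033, 0, -0.022, 0, 0, 0.042, 0, -0.022, 0, 0, 0.042, 0, -0.022, 0]'

```text
time: 9.0
position: [0.6138, 0.0493, 0.1764]
eef_rot: [-2.413, -2.01, -0.0]
ft_force: [-1.4, -0.6, -5.8]
width: 0.637
```

```bash
python3 - <<'E'
from h import *
plan([])
c=ctrl.snapshot("scene");b=c["frame"][110:310,170:400];b=cv2.resize(b,None,fx=3.3,fy=3,interpolation=3)
cv2.imwrite("pics/c4.png",b)
E
```

```text
t 9.0 p [0.6138 0.0493 0.1764] jaw deg -10.41 z [-2.e-04  7.e-04 -1.e+00] F [-1.4 -0.6 -5.8] w 0.637
```

View pics/c4.png

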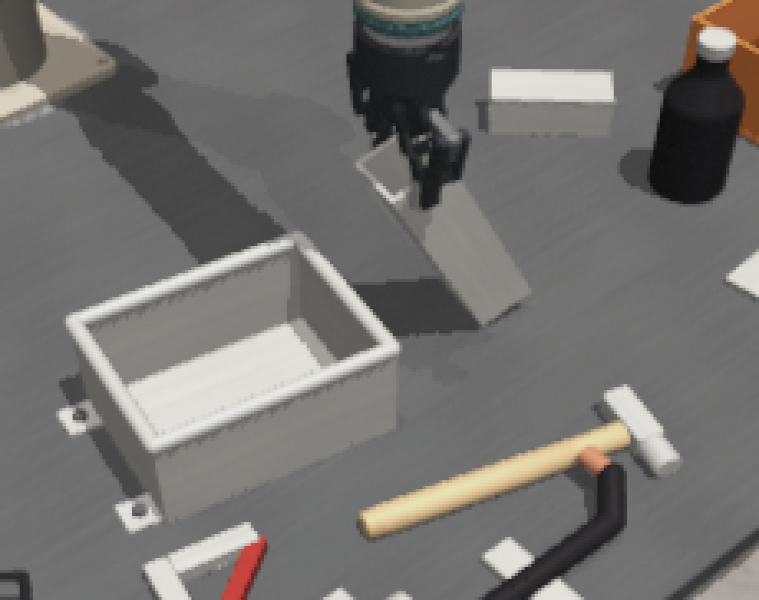

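Request:
servo_tool --motion '[0, -0.006, 0, 0, 0, 0, -0.01, 0, 0.004, 0, 0, -0.01, 0, 0.008, 0, 0, -0.01, 0, 0.01, 0, 0, -0.01, 0, 0.01, 0]' --force 20

```text
time: 9.68
position: [0.612, 0.0344, 0.1693]
eef_rot: [2.416, 2.004, -0.001]
ft_force: [-5.5, -4.5, 14.6]
width: 0.636
```

Request:
servo_tool --motion '[0, -0.0065, 0, 0.002, 0, 0, -0.013, 0, 0.0045, 0, 0, -0.0195, 0, 0.008, 0, 0, -0.026, 0, 0.0115, 0, 0, -0.032, 0, 0.0155, 0, 0, -0.038, 0, 0.0195, 0, 0, -0.038, 0, 0.0195, 0]'

```text
time: 10.55
position: [0.6043, -0.005, 0.1507]
eef_rot: [2.417, 2.003, -0.003]
ft_force: [-8.4, -8.1, 21.1]
width: 0.637
```

```bash
python3 - <<'E'
from h import *
plan([])
c=ctrl.snapshot("scene");b=c["frame"][110:310,170:400];b=cv2.resize(b,None,fx=3.3,fy=3,interpolation=3)
cv2.imwrite("pics/c5.png",b)
E
```

```text
t 10.55 p [ 0.6043 -0.005   0.1507] jaw deg -10.71 z [ 4.0e-04 -3.6e-03 -1.0e+00] F [-8.4 -8.1 21.1] w 0.637
```

View pics/c5.png

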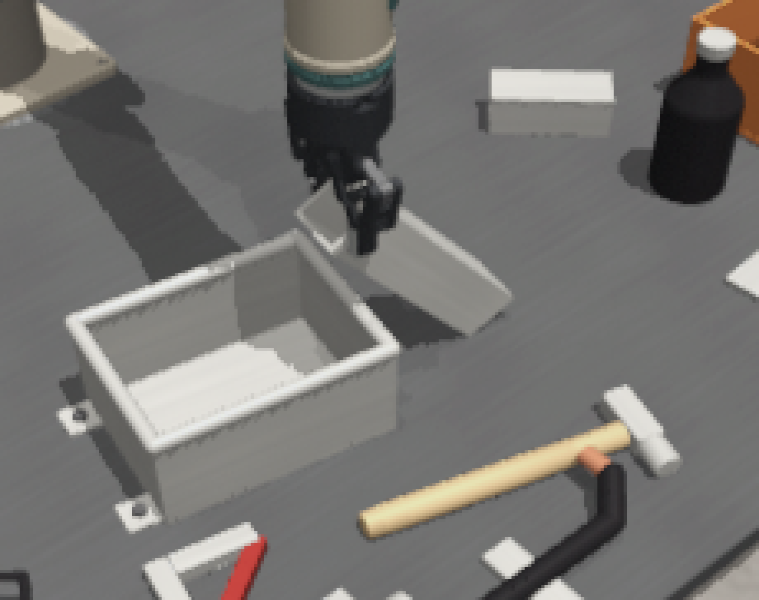

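Request:
servo_tool --motion '[0, -0.004, 0, 0.002, 0, 0, -0.008, 0, 0.0045, 0, 0, -0.012, 0, 0.007, 0, 0, -0.014, 0, 0.009, 0, 0, -0.014, 0, 0.009, 0]'

```text
time: 11.22
position: [0.6017, -0.0192, 0.1417]
eef_rot: [2.416, 2.002, -0.004]
ft_force: [-7.5, -8.7, 19.3]
width: 0.637
```

```bash
python3 - <<'E'
from h import *
plan([])
c=ctrl.snapshot("scene");cv2.imwrite("pics/s6.png",c["frame"])
E
```

```text
t 11.22 p [ 0.6017 -0.0192  0.1417] jaw deg -10.69 z [ 4.0e-04 -4.5e-03 -1.0e+00] F [-7.5 -8.7 19.3] w 0.637
```

Request:
servo_tool --motion '[0, -0.003, 0, 0.0025, 0, 0, -0.006, 0, 0.005, 0, 0, -0.006, 0, 0.005, 0]'

```text
time: 11.65
position: [0.6003, -0.0259, 0.1368]
eef_rot: [2.416, 2.002, -0.005]
ft_force: [-8.9, -10.8, 21.4]
width: 0.636
```

```bash
python3 - <<'E'
from h import *
plan([])
c=ctrl.snapshot("wrist");a=c["frame"]
c=ctrl.snapshot("scene");b=c["frame"][150:260,240:350];b=cv2.resize(b,(420,420),interpolation=3)
cv2.imwrite("pics/c7.png",np.hstack([a[:,130:430],b]))
E
```

```text
t 11.65 p [ 0.6003 -0.0259  0.1368] jaw deg -10.7 z [ 0.     -0.0053 -1.    ] F [ -8.9 -10.8  21.4] w 0.636
```

View pics/c7.png

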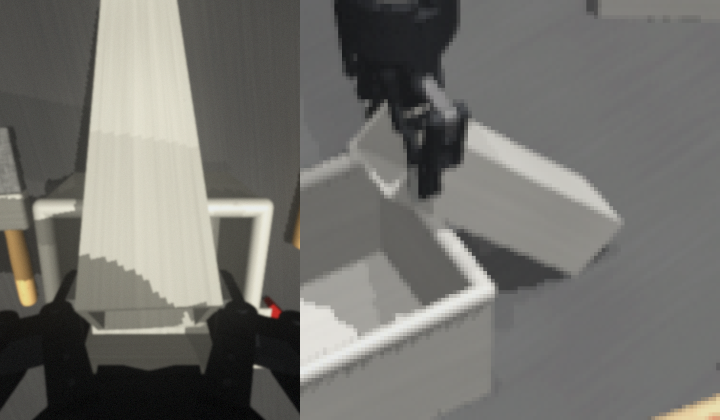

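```bash
python3 - <<'E'
from h import *
c=ctrl.snapshot("scene")
n=np.array([.182,.983]);v=np.array([.983,-.182]);B=np.array([.5868,-.1105])
A=ray(312,222,0,c);y=(A[:2]-B)@n;print(A,y,(A[:2]-B)@v)
# lean angle: try fits of upper-back foot corner and mouth bottom corner
for th in(40,44,48,52):
    t=np.radians(th);q=A[:2]+n*.055*np.cos(t);m=A[:2]-n*.24*np.sin(t)
    print(th,pix(np.r_[q,.055*np.sin(t)],c),pix(np.r_[m,.24*np.cos(t)],c))
o=lambda u,w:((u-300)/3.818+240,w/3.818+150)
print("obs back foot corner",o(620,222),"mouth low corner",o(392,196))
print("rest lean",np.degrees(np.arctan2(y-.102,.11)-np.arcsin(.007/np.hypot(y-.102,.11))))
E
```

```text
[0.6468171  0.10423816 0.        ] 0.22201072368431438 0.019914466541426378
40 [324.9 208.3] [263.3 197.4]
44 [324.3 208. ] [259.1 202.3]
48 [323.5 207.7] [255.2 207.2]
52 [322.7 207.5] [251.7 212.3]
obs back foot corner (323.81351492928235, 208.14562598218964) mouth low corner (264.09638554216866, 201.33577789418544)
rest lean 45.02770684290967
```

Request:
servo_tool --motion '[0, -0.003, 0, 0.0025, 0, 0, -0.006, 0, 0.005, 0, 0, -0.006, 0, 0.005, 0]'

```text
time: 12.18
position: [0.5997, -0.0313, 0.1322]
eef_rot: [2.415, 2.002, -0.004]
ft_force: [-8.7, -10.2, 22.4]
width: 0.637
```

Request:
servo_tool --motion '[0, -0.003, 0, 0.0035, 0, 0, -0.005, 0, 0.006, 0, 0, -0.005, 0, 0.006, 0]'

```text
time: 12.55
position: [0.6019, -0.0301, 0.1274]
eef_rot: [2.415, 2.005, 0.011]
ft_force: [-4.9, -1.6, 26.7]
width: 0.638
```

Request:
servo_tool --motion '[0, 0.002, 0, -0.003, 0, 0, 0.002, 0, -0.006, 0, 0.68, 0.002, 0, -0.006, 0, 0.72, 0.002, 0, -0.006, 0, 1, 0.002, 0, -0.006, 0, 1, 0.002, 0, -0.006, 0, 1, 0.002, 0, -0.006, 0, 1, 0.002, 0, -0.006, 0, 1, 0.002, 0, -0.006, 0, 1, 0.002, 0, -0.03, 0, 1, 0.002, 0, -0.07, 0, 1, 0.002, 0, -0.12, 0, 1, 0.002, 0, -0.16, 0, 1, 0.002, 0, -0.16, 0]'

```text
time: 14.3
position: [0.6018, -0.0286, 0.2857]
eef_rot: [2.412, 2.005, 0.009]
ft_force: [-0.6, 0.4, -0.7]
width: 1.0
```

```bash
python3 - <<'E'
from h import *
plan([])
c=ctrl.snapshot("wrist");a=c["frame"]
print([(np.round(world(d["point"],c),3),d["confidence"]) for d in ctrl.find_in("canister",c)[:2]])
c=ctrl.snapshot("scene");b=c["frame"][140:260,230:350];b=cv2.resize(b,(480,480),interpolation=3)
cv2.imwrite("pics/c8.png",np.hstack([cv2.resize(a[:,150:410],(297,480)),b]))
E
```

```text
t 14.3 p [ 0.6018 -0.0286  0.2857] jaw deg -10.54 z [ 7.2e-03 -1.0e-04 -1.0e+00] F [-0.6  0.4 -0.7] w 1.0
[(array([0.613, 0.035, 0.152]), 0.79)]
```

View pics/c8.png

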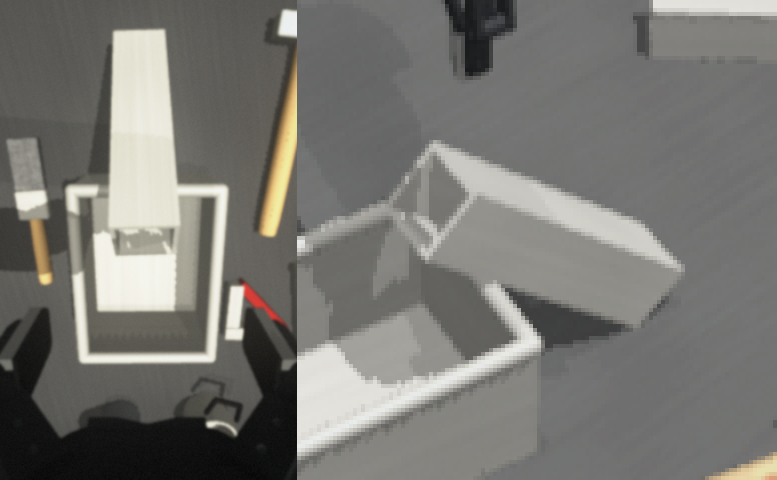

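```bash
cat > fit.py <<'E'
from h import *
from scipy.optimize import least_squares
n0=79.5
def pts(p):
    x,y,th,yaw=p; a=np.radians(n0+yaw); n=np.array([np.cos(a),np.sin(a),0]);v=np.array([n[1],-n[0],0]);k=np.array([0,0,1])
    ax=-n*np.sin(th)+k*np.cos(th); up=n*np.cos(th)+k*np.sin(th); P=np.array([x,y,0])
    f=lambda sx,l,u:P+sx*.0275*v+ax*l+up*u
    return f,ax,up
E
python3 - <<'E'
from fit import *
cs=ctrl.snapshot("scene");cw=ctrl.snapshot("wrist")
S=[((1,0,0),(638,327)),((1,0,.055),(683,268)),((-1,0,.055),(643,222)),((1,.24,0),(427,257)),((1,.24,.055),(477,193)),((-1,.24,.055),(433,145)),((-1,.24,0),(390,207))]
W=[((-1,0,.055),(113,30)),((1,0,.055),(164,30)),((-1,.24,.055),(109,226)),((1,.24,.055),(178,226))]
ob=[(k,np.array([(u-297)/4+230,w/4+140]),cs) for k,(u,w) in S]+[(k,np.array([u*260/297+150,w*.875]),cw) for k,(u,w) in W]
def r(p):
    f,_,_=pts(p);return np.concatenate([pix(f(*k),c)-q for k,q,c in ob])
def r1(p,o):
    f,_,_=pts(p);return np.concatenate([pix(f(*k),c)-q for k,q,c in o])
for o in (ob,ob[:7],ob[7:]):
    s=least_squares(r1,[.624,.104,.77,0],args=(o,),diff_step=1e-3);p=s.x
    print(np.round(p[:2],4),np.degrees(p[2]).round(1),p[3].round(2),np.abs(s.fun).max().round(1))
    B=np.array([.5868,-.1105]);n=np.array([.182,.983]);y=(p[:2]-B)@n
    print(" pivot biny",y.round(4),"rest lean",np.degrees(np.arctan2(y-.102,.11)-np.arcsin(.007/np.hypot(y-.102,.11))).round(1))
E
```

```text
[0.6205 0.1137] 44.5 0.0 5.1
 pivot biny 0.2265 rest lean 46.1
[0.6279 0.1108] 44.2 0.0 2.3
 pivot biny 0.225 rest lean 45.8
[0.6192 0.1132] 44.4 0.0 4.9
 pivot biny 0.2258 rest lean 45.9
```

```bash
python3 - <<'E'
from fit import *
cs=ctrl.snapshot("scene");cw=ctrl.snapshot("wrist")
def pixf(X,c):
    q=np.array(c["R"])@np.array(X)+np.array(c["t"]); return np.array([c["cx"]+f(c)*q[0]/q[2],c["cy"]+f(c)*q[1]/q[2]])
S=[((1,0,0),(638,327)),((1,0,.055),(683,268)),((-1,0,.055),(643,222)),((1,.24,0),(427,257)),((1,.24,.055),(477,193)),((-1,.24,.055),(433,145)),((-1,.24,0),(390,207))]
W=[((-1,0,.055),(113,30)),((1,0,.055),(164,30)),((-1,.24,.055),(109,226)),((1,.24,.055),(178,226))]
ob=[(k,np.array([(u-297)/4+230,w/4+140]),cs) for k,(u,w) in S]+[(k,np.array([u*260/297+150,w*.875]),cw) for k,(u,w) in W]
def r1(p,o):
    g,_,_=pts(p);return np.concatenate([pixf(g(*k),c)-q for k,q,c in o])
for o in (ob,ob[:7],ob[7:]):
    s=least_squares(r1,[.624,.104,.77,1],args=(o,),x_scale=[.01,.01,.1,1]);p=s.x
    print(np.round(p[:2],4),np.degrees(p[2]).round(1),p[3].round(2),np.round(s.fun,1).tolist())
    B=np.array([.5868,-.1105]);n=np.array([.182,.983]);y=(p[:2]-B)@n
    print(" pivot biny",y.round(4),"rest lean",np.degrees(np.arctan2(y-.102,.11)-np.arcsin(.007/np.hypot(y-.102,.11))).round(1))
    if o is ob:
        g,ax,up=pts(p)
        for l in(.04,.05,.06): print(l,"grasp target (24 above axis mid -> u=.0515)",np.round(g(0,l,.0515),4))
        print("jaw dir",n0-90+p[3])
plan([])
E
```

```text
[0.618  0.1154] 45.1 2.15 [-1.8, -1.3, -1.3, -0.9, -2.3, -0.9, -1.4, -0.8, -1.0, -1.7, -1.3, -2.5, -3.0, -1.4, 0.8, -0.8, 1.5, -2.8, -0.9, 1.6, 3.1, -0.7]
 pivot biny 0.2277 rest lean 46.4
0.04 grasp target (24 above axis mid -> u=.0515) [0.6192 0.1233 0.0647]
0.05 grasp target (24 above axis mid -> u=.0515) [0.6182 0.1163 0.0718]
0.06 grasp target (24 above axis mid -> u=.0515) [0.6171 0.1093 0.0788]
jaw dir -8.346814613335924
[0.6248 0.117 ] 45.5 1.88 [0.2, -0.2, 0.7, 0.2, -0.3, 0.0, 0.1, 0.8, 0.5, -0.1, 0.2, -1.0, -1.4, 0.1]
 pivot biny 0.2306 rest lean 47.1
[0.6167 0.1136] 44.4 2.11 [0.1, 0.7, 0.7, -1.3, -2.5, 1.5, 1.9, -0.8]
 pivot biny 0.2257 rest lean 45.9
t 14.65 p [ 0.5991 -0.0279  0.2809] jaw deg -10.54 z [-0.0022 -0.     -1.    ] F [ 0.5 -0.1  0.1] w 0.998
```

```bash
python3 - <<'E'
from h import *
plan([(.6242,.1307,.20,-8.5),(.6242,.1307,.0387,-8.5)])
E
```

```text
t 14.65 p [ 0.5991 -0.0279  0.2809] jaw deg -10.54 z [-0.0022 -0.     -1.    ] F [ 0.5 -0.1  0.1] w 0.998
[0.1606, -0.0042, 0.0808] -2.0
[0.1607, -0.0038, 0.2421] -2.0
```

Request:
servo_tool --motion '[1, 0.04, -0.001, 0, 0, 1, 0.09, -0.002, 0, -1, 1, 0.14, -0.004, 0.02, -2, 1, 0.16, -0.004, 0.06, -2, 1, 0.16, -0.004, 0.08, -2, 1, 0.16, -0.004, 0.08, -2, 1, 0.16, -0.004, 0.08, -2]' --force 20

```text
time: 15.52
position: [0.6257, 0.1293, 0.2028]
eef_rot: [2.381, 2.048, 0.001]
ft_force: [-0.7, 0.1, -0.6]
width: 0.999
```

```bash
python3 - <<'E'
from fit import *
plan([])
c=ctrl.snapshot("wrist");a=c["frame"].copy()
g,ax,up=pts([.622,.116,np.radians(45.3),2.0])
for k in((1,0,.055),(-1,0,.055),(1,.24,.055),(-1,.24,.055),(1,0,0),(-1,0,0)):
    q=pix(g(*k),c);print(k,q);cv2.circle(a,tuple(int(v) for v in q),2,(0,0,255),-1)
cv2.imwrite("pics/w9.png",a)
E
```

```text
t 15.52 p [0.6257 0.1293 0.2028] jaw deg -8.59 z [ 1.1e-03 -3.0e-04 -1.0e+00] F [-0.7  0.1 -0.6] w 0.999
(1, 0, 0.055) [301.6 165.8]
(-1, 0, 0.055) [253.2 165.9]
(1, 0.24, 0.055) [312.5 422.2]
(-1, 0.24, 0.055) [241.9 422.3]
(1, 0, 0) [298.7 190.1]
(-1, 0, 0) [256.4 190.2]
```

View pics/w9.png

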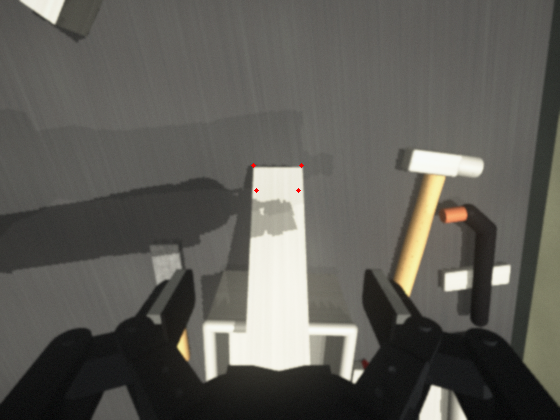

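Request:
servo_tool --motion '[1, 0, 0, 0.05, 0, 1, 0, 0, 0.1, 0, 1, 0, 0, 0.135, 0, 1, 0, 0, 0.155, 0, 1, 0, 0, 0.162, 0, 1, 0, 0, 0.162, 0, 1, 0, 0, 0.162, 0]' --force 20

```text
time: 16.45
position: [0.6262, 0.1301, 0.0416]
eef_rot: [2.38, 2.049, 0.004]
ft_force: [0.9, -0.3, 0.2]
width: 1.0
```

Request:
servo_tool --motion '[0.75, 0, 0, 0, 0, 0, 0, 0, 0, 0, 0, 0, 0, 0, 0, 0, 0, 0, 0, 0, 0, 0, 0, 0, 0, 0, 0, 0, 0, 0, 0, 0, 0, 0, 0]' --force 20

```text
time: 17.32
position: [0.6248, 0.1307, 0.0401]
eef_rot: [-2.38, -2.05, -0.0]
ft_force: [-1.9, 3.2, 2.3]
width: 0.001
```

```bash
python3 - <<'E'
from h import *
plan([])
c=ctrl.snapshot("scene");w=ctrl.snapshot("wrist")
for k in (c,w): print([(np.round(world(d["point"],k),3).tolist(),round(d["confidence"],2)) for d in ctrl.find_in("canister",k)[:2]])
cv2.imwrite("pics/s10.png",c["frame"]);cv2.imwrite("pics/w10.png",w["frame"])
def asc(a):
    g=cv2.cvtColor(a,cv2.COLOR_BGR2GRAY)
    for r in g: print("".join(" .:-=+*#%@"[min(9,int(v)//26)] for v in r))
asc(c["frame"][165:235:1,245:345:1])
E
```

```text
t 17.32 p [0.6248 0.1307 0.0401] jaw deg -8.51 z [-4.e-04  8.e-04 -1.e+00] F [-1.9  3.2  2.3] w 0.001
[]
[([0.629, 0.138, 0.053], 0.55)]
:::::::::::::::::::--===================================-..............................-============
:::::::::::::::::::::-==================================-.............................:=============
::::::::::::::::::::::-==================================:............................-=============
:::::::::::::::::::::::-=================================-..:........................:==============
::::::::::::::::::::::::--===============================-...........................-==============
::::::::::::::::::::::::::-==============================-:.... ....................:===============
::::::::::::::::::::::::::--==============================-.........................-===============
::::::::::::::::::::::::::::-=============================-.........................-===============
::::::::::::::::::::::::::::---===========================-:.... ...................-===============
:::::::::::::::::::::::::::::::=======================
[... 5406 characters left out ...]
*********+++++++++++-----+##%%%%%%%##*++-=====================================================
%************+++++++++++++=--+##%%%%%%%#**+=========================================================
%#***********+++++++++++++++##%%%%%%##*++===+=======================================================
%%***********+++++++++++*##%%%%%%%##*+=====++=======================================================
%%##**********++++++++*##%%%%%%%##*+======+++=======================================================
%%%%#*********+++++*###%%%%%%%#**+=====+=++++=======================================================
%%%%%*********###*##%%%%%%%##*++======+++++++=======================================================
```

```bash
python3 - <<'E'
from h import *
c=cv2.imread("pics/s10.png")[140:260,230:350];w=cv2.imread("pics/w10.png")[100:420,150:410]
cv2.imwrite("pics/c10.png",np.hstack([cv2.resize(w,(450,554)),cv2.resize(c,None,fx=2.8,fy=554/120,interpolation=3)]))
E
```

```text
(no output)
```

View pics/c10.png

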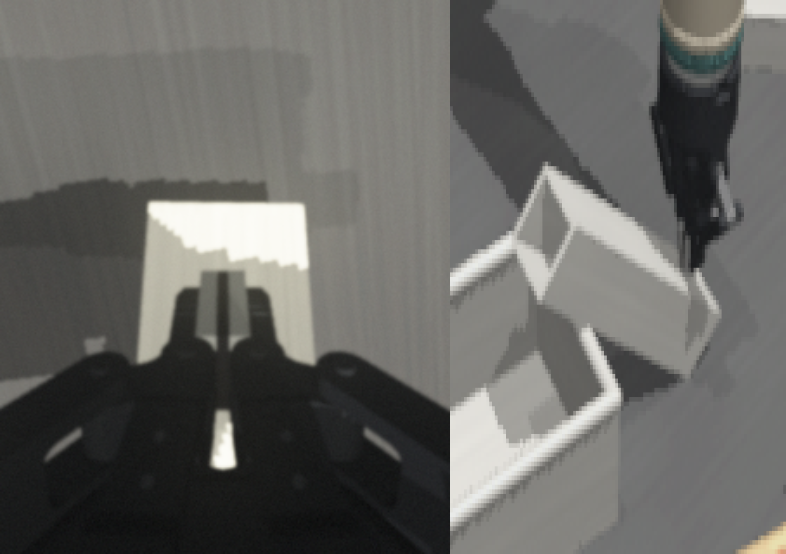

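```bash
python3 - <<'E'
from fit import *
c=ctrl.snapshot("scene");w=ctrl.snapshot("wrist")
for z in(.04,.05,.06,.07,.08): print(z,pix([.6248,.1307,z],c),pix([.6248,.1307,z],w))
print("obs tip scene",315.7,198.5," wrist tip edge", 150+222*260/450,100+270*320/554,"foot edge",150+np.array([148,305])*260/450,100+203*320/554)
g,ax,up=pts([.622,.116,np.radians(45.3),2.0])
for k in((1,0,.055),(-1,0,.055)):print(pix(g(*k),w),pix(g(*k),c),g(*k))
print(pix([.6265,.1416,.04],w),pix([.6265,.1416,.06],w))
E
```

```text
0.04 [314.1 204. ] [279.3 250.1]
0.05 [314.3 201.6] [279.3 257.5]
0.06 [314.4 199.2] [279.4 265.6]
0.07 [314.6 196.8] [279.4 274.8]
0.08 [314.8 194.3] [279.4 285.1]
obs tip scene 315.7 198.5  wrist tip edge 278.26666666666665 255.956678700361 foot edge [235.51111111 326.22222222] 217.2563176895307
[323.2 214.5] [326.3 206.8] [0.6549162  0.15019701 0.03909397]
[233.6 214.4] [315.3 195.2] [0.60052032 0.15832653 0.03909397]
[279.4 234.1] [279.5 248.2]
```

```bash
python3 - <<'E'
from fit import *
c=ctrl.snapshot("scene")
for z in(.27,.28,.29,.30,.31,.32): print(z,pix([.6018+.05*.983,-.0286-.05*.182,z],c))
print("obs",(470-297)/4+230,75/4+140)
# surface heights by image: lower edges
s=ctrl.observe();print(s["q"],s["tau"].round(1))
E
```

```text
0.27 [274.1 177.3]
0.28 [274.  174.2]
0.29 [273.9 171. ]
0.3 [273.9 167.8]
0.31 [273.8 164.5]
0.32 [273.7 161.2]
obs 273.25 158.75
[-0.44748341  0.84061018  0.33775289  1.68313437 -0.4011395   0.68708383
 -0.04916163] [  3.  -57.3   9.2 -13.4   0.9  -1.    0. ]
```

Request:
servo_tool --motion '[0, 0, 0, -0.02, 0, 1, 0, 0, -0.025, 0, 1, 0, 0, -0.025, 0, 1, 0, 0, -0.025, 0, 1, 0, 0, -0.025, 0, 1, 0, 0, -0.025, 0, 1, 0, 0, 0, 0, 1, 0, 0, 0.01, 0, 1, 0, 0, 0.017, 0, 1, 0, 0, 0.017, 0]' --force 20

```text
time: 18.92
position: [0.6249, 0.1299, 0.0228]
eef_rot: [-2.38, -2.05, 0.001]
ft_force: [0.2, 1.0, 0.1]
width: 0.998
```

```bash
cat >> h.py <<'E'
def asc(a):
    g=cv2.cvtColor(a,cv2.COLOR_BGR2GRAY)
    for r in g: print("".join(" .:-=+*#%@"[min(9,int(v)//26)] for v in r))
E
python3 - <<'E'
from h import *
plan([])
c=ctrl.snapshot("scene");asc(c["frame"][165:230,255:350])
E
```

```text
t 18.92 p [0.6249 0.1299 0.0228] jaw deg -8.54 z [-6.e-04 -2.e-04 -1.e+00] F [0.2 1.  0.1] w 0.998
::::::::::-================================-...:: ...........:::..:::..:::...:=================
:::::::::::--==============================-.....  ...................::::...-=================
:::::::::::::-=============================-....  ....................:......-=================
::::::::::::::-============================-..... ...........................-=================
:::::::::::::::-===========================:...... ..........................==================
::::::::::::::::-==========================:...... .........................:==================
::::::::::::::::--========================-.................................-==================
:::::::::::::::::--=======================-:...............................:===================
::::::::::::::::::---======================- ..............................-===================
:::::::::::::::::::::-======================::............................:====================
::::::::=*+-::::::::::-==================
[... 4538 characters left out ...]
:===========================
***********+=---------------=*#%%%#=:::::::::::::::::---=-::::::::--===========================
************+=---------------=#%%%%#-:::::::::::------====--::::--=============================
***********+++--------------+##%%%%%=:::::::----============-:--===============================
********++++++=----------=+##%%%%%%#=::-----===-=============-==========-======================
*******++++++++=-------+###%%%%%%##*=--================================-=======================
****++++++++++++-----+##%%%%%%%##*++-==========================================================
***+++++++++++++=--+##%%%%%%%#**+==============================================================
```

Request:
servo_tool --motion '[1, 0, 0, 0.006, 0, 1, 0, 0, 0.012, 0, 1, 0, 0, 0.012, 0, 0, 0, 0, 0.012, 0, 0, 0, 0, 0.012, 0, 0, 0, 0, 0.012, 0, 0, 0, 0, 0.012, 0, 0, 0, 0, 0.012, 0]' --force 20

```text
time: 19.98
position: [0.6252, 0.13, 0.0113]
eef_rot: [2.381, 2.05, 0.0]
ft_force: [-0.5, -0.2, 2.5]
width: 0.637
```

Request:
servo_tool --motion '[0, 0.002, 0, -0.006, 0, 0, 0.004, 0, -0.012, 0, 0, 0.006, 0, -0.018, 0, 0, 0.0072, 0, -0.024, 0, 0, 0.008, 0, -0.03, 0, 0, 0.009, 0, -0.037, 0, 0, 0.01, 0, -0.044, 0, 0, 0.0105, 0, -0.05, 0, 0, 0.0105, 0, -0.05, 0]'

```text
time: 21.1
position: [0.6271, 0.1405, 0.0617]
eef_rot: [2.38, 2.05, 0.002]
ft_force: [-0.1, -0.3, -4.8]
width: 0.64
```

```bash
python3 - <<'E'
from h import *
plan([])
c=ctrl.snapshot("scene");asc(c["frame"][160:225,240:340])
E
```

```text
t 21.1 p [0.6271 0.1405 0.0617] jaw deg -8.53 z [ 1.1e-03  3.0e-04 -1.0e+00] F [-0.1 -0.3 -4.8] w 0.64
:::::::::::::::::::::--==+**====================================:....:. ......................:-====
:::::::::::::::::::::::-=*###*==================================:...:-: ......................-=====
:::::::::::::::::::::::-+###%##**===============================:...-=:  ....................:======
:::::::::::::::::::::::=#**#%%%%#**=============================:...--.......................-======
::::::::::::::::::::::=*#+=*#%%%%%##**==========================-...... .....................=======
:::::::::::::::::::::-*#*+==*#%%%%%%%#**========================-......... .................:=======
::::::::::::::::::::-+#*++===*#%%%%%%%##***=====================-......... ........ .........-======
:::::::::::::::::::-=#*+++====*#%%%%%%%%%##**====================:........................:..-======
:::::::::::::::::::-*#++++=====*#%%%%%%%%%###**+=================-.:.....................:-:.-======
::::::::::::::::::-*#*++++=====+##%%%%%%%%%%####*+================--:. .... .  .........
[... 4867 characters left out ...]
=========+++*****=----------------*#%%%%=:::::::::::::::::::::::::::::---=====================
+++==========++********+=---------------=*#%%%#-:::::::::::::::::::-----:::-========================
+++=======++++**********+=---------------=*#%%%#-:::::::::::::-:-----------=========================
+++=====+++**************+----------------+##%%%*:::::::::::----==-------===========================
++====++******************=---------------=+#%%%%+::::::----====--------============================
++**+++*******************+=---------------=*#%%%#=-----======--=-----==============================
*##%#**********************+=---------------=#%%%%#==========-------================================
```

Request:
servo_tool --motion '[0, -0.002, 0, 0.01, 0, 0, -0.004, 0, 0.02, 0, 0, -0.0065, 0, 0.03, 0, 0, -0.0065, 0, 0.038, 0, 0.5, -0.0065, 0, 0.038, 0, 0.58, -0.0065, 0, 0.038, 0, 0.6, -0.0065, 0, 0.038, 0, 0.6, -0.0065, 0, 0.038, 0]'

```text
time: 22.15
position: [0.6258, 0.1341, 0.0234]
eef_rot: [2.38, 2.05, 0.001]
ft_force: [1.2, -0.5, -6.0]
width: 0.638
```

Request:
servo_tool --motion '[0.61, 0, 0, 0, 0, 0.62, 0, 0, 0, 0, 0.62, 0, 0, 0, 0]'

```text
time: 22.52
position: [0.6256, 0.1339, 0.0231]
eef_rot: [-2.381, -2.05, 0.0]
ft_force: [1.0, 0.0, -5.5]
width: 0.633
```

Request:
servo_tool --motion '[0.625, 0, 0, 0, 0, 0.628, 0, 0, 0, 0, 0.628, 0, 0, 0, 0]'

```text
time: 22.9
position: [0.6256, 0.1339, 0.0231]
eef_rot: [-2.381, -2.05, 0.0]
ft_force: [0.3, -0.2, -6.6]
width: 0.634
```

Request:
servo_tool --motion '[0.631, 0, 0, 0, 0, 0.631, 0, 0, 0, 0]'

```text
time: 23.15
position: [0.6256, 0.1339, 0.0231]
eef_rot: [-2.381, -2.05, 0.0]
ft_force: [0.7, 0.8, -5.2]
width: 0.637
```

Request:
servo_tool --motion '[0.633, 0, 0, 0, 0, 0.633, 0, 0, 0, 0]'

```text
time: 23.4
position: [0.6256, 0.134, 0.0231]
eef_rot: [-2.381, -2.05, -0.0]
ft_force: [0.8, -0.1, -6.0]
width: 0.635
```

```bash
python3 - <<'E'
from h import *
plan([])
c=ctrl.snapshot("scene");asc(c["frame"][170:224,240:340])
E
```

```text
t 23.4 p [0.6256 0.134  0.0231] jaw deg -8.54 z [ 0.e+00  1.e-04 -1.e+00] F [ 0.8 -0.1 -6. ] w 0.635
-:::::::::::::::::::::::::::::::-============================-...... .......................:=======
=-::::::::::::::::::::::::::::::---==========================-..............................-=======
==:::::::::::::::::::::::::::::::::-=========================-....-:.......................:========
==-:::::::::::::::::::::::::::::::::-========================-...:=-......................:-========
===-::::::::::::::::::=++-:::::::::::-=======================-....-:......................-=========
====--:::::::::::::::-*##*++-:::::::::--=====================-........ ..................:-=========
======-:::::::::::::-+##%%###*+-::::::::--===================-:..........................:==========
=======-::::::::::::=##*#%%%%%##*+-:::::::--==================:........ .. ..............:==========
========-::::::::::-*#+=*#%%%%%%%#**+-::::::-=================-.... ... ....... .........:==========
=========-::::::::-+#*+==*#%%%%%%%%%#**+-::::-================-::..... ...............:-.:
[... 3754 characters left out ...]
+==========+++**+----------------+#%%%%*::::::::::::::::::::::::--==-===:::===================
++++++=========++******=---------------=*#%%%%=::::::::::::::::::::::::::::---:::-==================
+++++========++********+=---------------=*#%%%#-:::::::::::::::::::::::::::::::::-==================
++++======+++***********+=---------------=*#%%%#-::::::::::::::::::::::::::::::--===================
+++=====++***************+----------------+#%%%%*::::::::::::::::::::::--::::--=====================
++++==++******************=---------------=+#%%%%+:::::::::::::::::----==----=======================
++*++++*******************+=---------------=*#%%%#=::::::::::::----=--==============================
```

```bash
cat >> h.py <<'E'
def lean(p0,p1,c):
    """lean from scene pixels of the +x lower foot corner and +x lower mouth corner"""
    R=np.array(c["R"]);o=-R.T@np.array(c["t"]);v=np.array([.989,-.148,0]);n=np.array([.148,.989,0]);Q=np.array([.622+.0272,.112,0])
    P=[]
    for u,w in(p0,p1):
        d=R.T@np.array([(u-c["cx"])/f(c),(w-c["cy"])/f(c),1]);P.append(o+d*((Q-o)@v)/(d@v))
    e=P[1]-P[0];print("foot",P[0].round(3),"mouth",P[1].round(3),"len",np.linalg.norm(e).round(3),"lean",np.degrees(np.arctan2(-e@n,e[2])).round(1))
E
python3 - <<'E'
from h import *
c=ctrl.snapshot("scene")
lean((315.25,221.75),(262.5,204.25),c)
lean((317,207),(265,191),c)
lean((314,217.5),(261,203.5),c)
E
```

```text
foot [ 0.65   0.115 -0.004] mouth [ 0.624 -0.055  0.168] len 0.244 lean 44.8
foot [0.65  0.117 0.058] mouth [ 0.625 -0.046  0.211] len 0.225 lean 47.1
foot [0.649 0.109 0.018] mouth [ 0.624 -0.059  0.174] len 0.231 lean 47.5
```

Request:
servo_tool --motion '[0.633, 0.002, 0, -0.006, 0, 0.633, 0.004, 0, -0.012, 0, 0.633, 0.005, 0, -0.018, 0, 0.633, 0.006, 0, -0.025, 0, 0.633, 0.006, 0, -0.025, 0]'

```text
time: 24.12
position: [0.6272, 0.1401, 0.049]
eef_rot: [2.38, 2.05, 0.002]
ft_force: [-0.1, 0.0, -6.1]
width: 0.641
```

```bash
python3 - <<'E'
from h import *
plan([])
c=ctrl.snapshot("scene");asc(c["frame"][190:222,245:335])
E
```

```text
t 24.12 p [0.6272 0.1401 0.049 ] jaw deg -8.52 z [ 1.6e-03  4.0e-04 -1.0e+00] F [-0.1  0.  -6.1] w 0.641
=====+##%%%%%#%%%%%%%###+++++++++++++++++++++++++++++++++++++++**###%%#*+++++-............
===*##%%%%%%###%%%%%%##++++++++++++++++++++++++++++++++++++++++++++*####*++++-:...........
+##%%%%%%%##*+##%%%%%#*+++++++++++++++++++++++++++++++++++++++++++++++***+*++--..........:
#%%%%%%##**+==+##%%%#*++++++++++++++++++++++++++++++++++++++++++++++++++++*+=:-:.......:--
%%%%%##*++=====+##%##+++++++++++++++++++++++++++++++++++++++++++++++++++++++=---......--==
%%%#**+=========+###*+++++++++++++++++++++++++++++++++++++++++++++++++++++++=:--.....-====
##*++========+=--+#*++++++++++++++++++++++++++++++++++++++++++++++++++++++++=:--....:=====
*+=======++=++=--=+++++++++++++++++++++++++++++++++++++++++++++++++++++++++==--:....:=====
==-===+=+++++==----=+++++++++++++++++++++++++++++++++++++++++++++++++++++++=---:....:=====
=====++++++++==-----=++++++=+++++++++++++++++++++++++++++++++++++++++++++++=---:..:=-=====
==+=+++++++++==------=+++++=====++++++++++++++++++++++++++++++++++++++++++===---:-=+=
[... 1216 characters left out ...]
----=*#%%%#=::::::::::::::::::::::::::::::::::::-==============
=================---------------=*#%%%#-:::::::::::::::::::::::::::::::::::--=============
===============++=---------------+*#%%%*-::::::::::::::::::::::::::::::::::::=============
============+++**+----------------+#%%%%*:::::::::::::::::::::::::::::::::::-=============
==========++******=---------------=*#%%%%=::::::::::::::::::::::::::::::::--==============
========++********+=---------------=*#%%%#-:::::::::::::::::::::::::::::--================
=====+++***********+=---------------=*#%%%#-::::::::::::::::::--------:-====-=============
===+++**************+----------------+#%%%%*::::::::::::::-------=--==-===================
```

Request:
servo_tool --motion '[0.633, -0.003, 0, 0.013, 0, 0.633, -0.006, 0, 0.025, 0, 0.633, -0.006, 0, 0.025, 0, 0.636, -0.006, 0, 0.025, 0, 0.638, -0.006, 0, 0.025, 0, 0.638, -0.006, 0, 0.025, 0]'

```text
time: 24.92
position: [0.6257, 0.134, 0.0233]
eef_rot: [2.38, 2.05, 0.0]
ft_force: [-0.6, 0.1, -5.9]
width: 0.637
```

Request:
servo_tool --motion '[0.64, 0, 0, 0, 0, 0.641, 0, 0, 0, 0, 0.641, 0, 0, 0, 0]'

```text
time: 25.3
position: [0.6257, 0.134, 0.0232]
eef_rot: [2.38, 2.05, 0.0]
ft_force: [0.8, 0.2, -5.6]
width: 0.642
```

Request:
servo_tool --motion '[0.643, 0, 0, 0, 0, 0.643, 0, 0, 0, 0]'

```text
time: 25.55
position: [0.6257, 0.134, 0.0232]
eef_rot: [2.38, 2.05, 0.0]
ft_force: [0.7, -0.1, -4.8]
width: 0.645
```

```bash
python3 - <<'E'
from h import *
plan([])
ws=[]
c=ctrl.snapshot("scene");asc(c["frame"][194:226,245:335])
E
```

```text
t 25.55 p [0.6257 0.134  0.0232] jaw deg -8.53 z [ 2.e-04  0.e+00 -1.e+00] F [ 0.7 -0.1 -4.8] w 0.645
%@%%%######**+++=======*#++++++++++++++++++**####%%%%%%%%%%%%%#*++++++++++=..:--:......:..
%%%#***#%%%%###*+=====*#*++++++++++++++++++++++***###%%%%%%%%%%%#*++++++++*...::..........
##*++==##%%%%%%#+++==+#*+++++++++++++++++++++++++++***####%%%%%%%##*++++++*..............:
*+=====+##%%%%%%#++++##++++++++++++++++++++++++++++++++***####%%%%%#*++++++:.............-
==-===+=*#%%%%%%%#+**#*+++++++++++++++++++++++++++++++++++++**####%%#*+++++:.............=
=====++++*#%%%%%%%#*#*++++++++++++++++++++++++++++++++++++++++++**####*+++=:...........::=
==+=++++++*#%%%%%%%##++++++++++++++++++++++++++++++++++++++++++++++++**++*=:-........:---=
=++++++++++##%%%%%##*++++++++++++++++++++++++++++++++++++++++++++++++++++*---:... .:--====
++++++++++++##%%%%#*+++++++++++++++++++++++++++++++++++++++++++++++++++++=---.....-=======
++++++++++++*##%%#*++++++++++++++++++++++++++++++++++++++++++++++++++++++=---.....-+======
++++++++++++++####+++++++++++++++++++++++++++++++++++++++++++++++++++++++=---.....:=====
[... 1213 characters left out ...]
-------=*#%%%%=:::::::::::::::::::::::::::::--:::-=============
========++********+=---------------=*#%%%#-:::::::::::::::::::::::::::::::::-=============
=====+++***********+=---------------+*#%%%#-::::::::::::::::::::::::::::::--==============
===++***************+----------------+#%%%%*::::::::::::::::::::::--::::--================
=++******************=---------------=+#%%%%+:::::::::::::::::----==----==================
++*******************+=---------------=*#%%%#=::::::::::::----=--=========================
**********************+=---------------=#%%%%#-:::::::::--===---==========================
*********************+++--------------+#%%%%%%=:::::----==================================
```

Request:
servo_tool --motion '[0.642, 0.002, 0, -0.006, 0, 0.642, 0.003, 0, -0.012, 0, 0.642, 0.004, 0, -0.018, 0, 0.642, 0.005, 0, -0.025, 0, 0.642, 0.005, 0, -0.025, 0]'

```text
time: 26.22
position: [0.6268, 0.1395, 0.0489]
eef_rot: [2.38, 2.05, 0.002]
ft_force: [0.6, 2.6, -4.2]
width: 0.642
```

```bash
python3 - <<'E'
from h import *
plan([])
c=ctrl.snapshot("scene");asc(c["frame"][190:220,245:335])
E
```

```text
t 26.22 p [0.6268 0.1395 0.0489] jaw deg -8.52 z [ 1.3e-03  8.0e-04 -1.0e+00] F [ 0.6  2.6 -4.2] w 0.642
=====+**+++======+*#%%%%%%%%%%%%%%%%%%%%%%%%%%%%%%%%%%%%%%%%%%%%%%##*++++++++:............
===*###*+++=======+*%%%%%%%%%%%%%%%%%%%%%%%%%%%%%%%%%%%%%%%%%%%%%%%%%#*++++++:............
+##%%%*++++========+#%%%%%%%%%%%%%%%%%%%%%%%%%%%%%%%%%%%%%%%%%%%%%%%%%#*+++++-:.... .....:
#%%%%#*++++=========*#%%%%%%%%%%%%%%%%%%%%%%%%%%%%%%%%%%%%%%%%%%%%%%%%%%*++++:-: ......:--
%%%%%*+++++=========+*****#########################################%%%%%#***+:-:.....==-==
%%##**+++++=========+*++++++++++++++++++++++++++++++++++++******************=:-:....:++===
##***++++++========+*++++++++++++++++++++++++++++++++++++++++++++++=+++++++=-:-:....:++===
*+=+*#####*++======+*++++++++++++++++++++++++++++++++++++++++++++++++++++++=---:....:+====
===+##%%%%%#+++++++*++++++++++++++++++++++++++++++++++++++++++++++++++++++==---.....-=====
====*#%%%%%%#**+++**++++++++++++++++++++++++++++++++++++++++++++++++++++++==---:..:=======
====+*#%%%%%%#**++*+++++++++++++++++++++++++++++++++++++++++++++++++++++++==----:-=+=
[... 1034 characters left out ...]
---=+#%%%*::::::::::::::::::::::::::::::::::::::::-============
=+++++=++=======---------------+#%%%%+:::::::::::::::::::::::::::::::::::::::=============
++++++=+========---------------=*#%%%#=:::::::::::::::::::::::::::::::::::::-=============
==========+======---------------=*#%%%#-::::::::::::::::::::::::::::::::::::-=============
===============++=---------------+*#%%%*::::::::::::::::::::::::::::::::::::-=============
=============++**+----------------+#%%%%*:::::::::::::::::::::::::::::::::::-=============
==========+++*****=----------------+#%%%%=::::::::::::::::::::::::::::::::--==============
========++********+=---------------=*#%%%#-:::::::::::::::::::::::::::::--====--==========
```

Request:
servo_tool --motion '[0.642, 0.001, 0, -0.007, 0, 0.642, 0.0015, 0, -0.013, 0, 0.642, 0.0015, 0, -0.02, 0, 0.642, 0.0015, 0, -0.0265, 0, 0.642, 0.001, 0, -0.033, 0, 0.642, 0, 0, -0.04, 0, 0.642, -0.001, 0, -0.046, 0, 0.642, -0.002, 0, -0.053, 0, 0.642, -0.002, 0, -0.053, 0]'

```text
time: 27.4
position: [0.6263, 0.1364, 0.1017]
eef_rot: [2.381, 2.049, 0.001]
ft_force: [-0.3, 0.8, -3.3]
width: 0.641
```

```bash
python3 - <<'E'
from h import *
plan([])
c=ctrl.snapshot("scene");asc(c["frame"][170:215:1,240:335])
E
```

```text
t 27.4 p [0.6263 0.1364 0.1017] jaw deg -8.56 z [ 7.e-04 -3.e-04 -1.e+00] F [-0.3  0.8 -3.3] w 0.641
:::::::::::::::::::::::::::::::-====================================--...:-=++++-.....:-. . ...
::::::::::::::::::::::::::::::::-=====================================:===+++++++=...-==:......
:::::::::::::::::::::::::::::::::-=================================+++=+++++++++++...=#=:.. ...
--::::::::::::::::::::::::::::::::---==========================+++++++++++++++++++:..-#=. .....
==-::::::::::::::::::::::::::::::::::-==================-===+++****+++++++++++++++-..::... ....
===-::::::::::::::::::::::::::::::::::--=========-====++*###*******+++++++++++++++-......  ....
====-:::::::::::::::::::::::::::::::::::-=====-====+*##%%%%%##*****+++++++++++++++=..... . ....
=====-:::::::::::::::::::::::::::::::::::-=====++*#%%%%%%%%%%%#*****++++++++++++++=.... .......
======--::::::::::::::::::::::::::::::::::-=+*##%%%%%%%%%%%%%%%###***+++++++++++++-: .... .....
========-:::::::::::::::::::::::::::::::-+*#%%%%%%%%%%%%%%%%%%%%%%######++++++++++:-:. ......--
=========-::::::::::::::::::::::::::-++
[... 2620 characters left out ...]
::::::::::--=============-==
++++++++#%#***++++++++++++++++++++++++++++++++===--::::::::::::::::::::::::::::================
+++++++=+%%****++++++++++++++++++++++++++++===--:::::::::::::::::::::::::::::::-=========-=====
+++++++=+*%#***+++++++++++++++++++++++++===--:::::::::::::::::::::::::::::::::::===============
++++=====+*%#**++++++++++++++++++++++**#*-::::::::::::::::::::::::::::::::::::::-======-=======
+========++*%***++++++++++++++++++==+#%%%*::::::::::::::::::::::::::::::::::::---===-==========
======++++=+##*++++++++++++++++====-=#%%%%+::::::::::::::::::::::::::::::::::--=====-==========
===++++=+++=+%#+++++++++++++====----=*#%%%#=:::::::::::::::::::::::::::::::::=-================
```

Request:
servo_tool --motion '[0.642, -0.002, 0, -0.0065, 0, 0.642, -0.004, 0, -0.0126, 0, 0.642, -0.006, 0, -0.019, 0, 0.642, -0.008, 0, -0.025, 0, 0.642, -0.011, 0, -0.031, 0, 0.642, -0.014, 0, -0.037, 0, 0.642, -0.017, 0, -0.043, 0, 0.642, -0.021, 0, -0.0484, 0, 0.642, -0.024, 0, -0.054, 0, 0.642, -0.028, 0, -0.059, 0, 0.642, -0.028, 0, -0.059, 0, 0.642, -0.028, 0, -0.059, 0]'

```text
time: 28.95
position: [0.6219, 0.1089, 0.16]
eef_rot: [2.38, 2.05, -0.001]
ft_force: [-0.0, -0.5, -4.1]
width: 0.647
```

```bash
python3 - <<'E'
from h import *
plan([])
c=ctrl.snapshot("scene");asc(c["frame"][150:220:1,230:335])
E
```

```text
t 28.95 p [0.6219 0.1089 0.16  ] jaw deg -8.54 z [-0.e+00 -5.e-04 -1.e+00] F [-0.  -0.5 -4.1] w 0.647
:::::::-----------------====---=-==----------------=----==============:........::....   .::...:-=+==-::==
::::::::---------------==-----=------------------=------==============-:-.... .:-.......---...::-=++=::-=
::::::::----------------------=---------------===------================--...  .:=.....::-:....:::-==-..-=
:::::::::-------------------------=----=-----====----==================:.     .:=:...::....-:.::::--:..==
:::::::::::------------------------===-----===----=====================:.     .:=:.........-......::..:==
::::::::::::-------------------=-==--=---====-----=====================:.     .:=-.......... .....::..:==
:::::::::::::---------------------=---=====----=--====================-:.     .-==.......:...  ...:...-==
::::::::::::::---------------------=======--====-----=================--.    .-=++-....:=+-  .........===
::::::::::::::::------------------=--=-----=====------=================-.  ..-+++++=...-*#+......:...:===
:::::::::::::::::----------------======--===
[... 5721 characters left out ...]
++++=+*%%%%+:::::::::::::::::::::::------======--==---==========
++++++==========+**%%*+++++++++++++++++++++====*#%%%#=::::::::::::::::::::--=------=-=---=----===========
++++============+****+++++++++++++++++++++==---=*#%%%*-:::::::::::::::::::-------=-----------============
+==============+++++++++++++++++++++++++===-----+*#%%%*::::::::::::::::::-------=-----------=============
+======+=========++++++++++++++++++++++==--------+##%%%*::::::::::::::::-------------------==============
===+=+=============++++++++++++++++++===----------+#%%%%=::::::::::::-------------------=-===============
++=================++=++++++++++++++==------------=*#%%%#-:::::::-----------------------====--===========
```

Request:
servo_tool --motion '[0.642, -0.004, 0, -0.005, 0, 0.642, -0.008, 0, -0.0095, 0, 0.642, -0.012, 0, -0.014, 0, 0.642, -0.016, 0, -0.018, 0, 0.642, -0.02, 0, -0.0215, 0, 0.642, -0.024, 0, -0.0245, 0, 0.642, -0.024, 0, -0.0245, 0, 0.642, -0.024, 0, -0.0245, 0]'

```text
time: 30.0
position: [0.6185, 0.0853, 0.1846]
eef_rot: [2.38, 2.05, -0.0]
ft_force: [0.3, 0.3, -2.6]
width: 0.645
```

```bash
python3 - <<'E'
from h import *
plan([])
c=ctrl.snapshot("scene");lean((310,175.5),(249,214),c)
asc(c["frame"][150:240:2,215:335])
t=ctrl.snapshot("top")
for k in(c,t):
  for i in range(1): print([(np.round(world(d["point"],k),3).tolist(),round(d["confidence"],2)) for d in ctrl.find_in("slug0",k)[:6]])
asc(t["frame"][160:240:2,283:375])
E
```

```text
t 30.0 p [0.6185 0.0853 0.1846] jaw deg -8.53 z [ 2.e-04 -3.e-04 -1.e+00] F [ 0.3  0.3 -2.6] w 0.645
foot [0.645 0.086 0.195] mouth [ 0.618 -0.094  0.155] len 0.187 lean 102.2
:::::::::::::::-==---------------------=====-===-=---------------=============-:      .--................:::..-=========
::::::::::::::::----------------------------==----=-=-===----=================-:      .=+:.......::. ....:...:==========
::::::::::::::::::----------------------------========---=====================-:    .-+++++:..:=%#:.. .......-==========
::::::::::::::::::::-=------------------------===--========-==================-:  .-++++++++...-#*..........:-==========
::::::::::::::::::::::-=-----------------------========-=======================-:=++++++++++: ..............-===========
::::::::::::::::::::::::--=-----------------====-=============--===============+++++++++++++=...... .......:============
::::::::::::::::::::::::::-==-==---------===================================++++++++++++++++:::. ......::=-=============
::::::::::::::::::::::::::::--========----=============---===============++*+
[... 7732 characters left out ...]
#%%%%%%%%%%%%%%%%%%%%%%%%%%%%%%#=:-*%%%+---------
-----:.........:::::::::-=++**####%%%%%%%%%%%%%####**#%%%%%%%%%%%%%%%%%%%%*-:+#%%####*=-----
-----:::::.::::...........:::::::::-=++**####%%%%%%%%%%%%#####**##%%%%%%%#+::+#%%#%%%%*-----
------::::.:.::::::.:::::..............:::::::--=+***###%%%%%%%%%%%%%####*+=-*%%%++%%#+-----
------::::::::::.:::::::::::::.:::.:::.:.........::::::::--=++**####%%%%%%%%%%%%#+#%%*------
::::-::::::::::::::::::::.::..:.:::::::.:.:::::.:::..........::::::::-=++***####*%%%%*------
:.:.:---::::::::::::::::::::::::::.:.::::::.::::::.:::::::::::..........:::::.:::--**=------
.:::::--------------::::::.::::::::::::.:::::..::::..:::::::::::.::::::::.::.:::------------
```

Request:
servo_tool --motion '[0.642, -0.005, 0, -0.004, 0, 0.642, -0.01, 0, -0.008, 0, 0.642, -0.015, 0, -0.011, 0, 0.642, -0.015, 0, -0.011, 0, 0.642, -0.011, 0, -0.009, 0, 0.642, -0.015, 0, -0.011, 0, 0.642, -0.015, 0, -0.011, 0, 0.642, -0.015, 0, -0.011, 0]'

```text
time: 31.2
position: [0.6161, 0.0706, 0.1956]
eef_rot: [-2.381, -2.05, 0.0]
ft_force: [-0.4, -0.5, -1.6]
width: 0.636
```

```bash
python3 - <<'E'
from h import *
plan([])
c=ctrl.snapshot("scene");lean((302,174),(247,220),c)
t=ctrl.snapshot("top")
for k in(c,t):
  print([(np.round(world(d["point"],k),3).tolist(),round(d["confidence"],2)) for d in ctrl.find_in("slug0",k)[:6]])
asc(c["frame"][200:262,180:300])
E
```

```text
t 31.2 p [0.6161 0.0706 0.1956] jaw deg -8.54 z [-1.e-04  0.e+00 -1.e+00] F [-0.4 -0.5 -1.6] w 0.636
foot [0.642 0.061 0.213] mouth [ 0.617 -0.101  0.137] len 0.181 lean 114.9
[([0.533, -0.157, 0.022], 0.48)]
[([0.552, -0.177, 0.023], 0.46), ([0.607, -0.17, 0.026], 0.45), ([0.531, -0.146, 0.023], 0.43), ([0.577, -0.129, 0.025], 0.43)]
==============================================+##%%%%%%##*++==-====*#%%%%%%%%%%%%%%%%%%%%%%#*+++++++++++++++++-:--------
===========================================+###%%%%%%#**+=========*#%%%%%%%%%%%%%%%%%%%%%%#*+++++++++++++++++-::::------
=========================================+##%%%%%%##*++==-====+++*#%%%%%%%%%%%%%%%%%%%%%%#*+++++++++++++++++-::::::-----
======================================+###%%%%%%##*+==--======++*#%%%%%%%%%%%%%%%%%%%%%%#*+++++++++++++++++-:::::::-----
====================================+##%%%%%%##**+==-=======+++*#%%%%%%%%%%%%%%%%%%%%%%#*+++++++++++++++++-:::::::::----
=================================+###%%%%%%##*+===-======+++++*#%%%%%%%%%%%%%%%%%%%%%%#*++++++++++++++++=-:::::::::::---
===============================+##%%%
[... 6038 characters left out ...]
-------+#%%%%%%%%%##*+========++++++++++++++++++++++=++++++++=======++=++++====================
==================-:::::--------=*#%%%%%%##*+=======+=+++++++++++++++++++++=+++++++=++==+==++====+======================
===================::::::--------+#%%%##**+========+=++++++++++++++++++++++++++++++==+==++===+++========================
===================-:::::---------+###*++=--=====+++++++++++++++++++++=++++++++++==+====+=++++==========================
====================::::::--------=+*+=======+=++++++++++++++++++++++++++++++++=++++++===+++============================
====================-:::::----------=========+++++++++++++++++++++++++++++++++====+=====++==============================
```

Request:
servo_tool --motion '[0.642, 0.008, 0, 0.0055, 0, 0.642, 0.015, 0, 0.011, 0, 0.642, 0.021, 0, 0.016, 0, 0.642, 0.0268, 0, 0.0215, 0, 0.642, 0.033, 0, 0.0285, 0, 0.642, 0.039, 0, 0.0354, 0, 0.642, 0.043, 0, 0.041, 0, 0.642, 0.0468, 0, 0.0462, 0, 0.642, 0.05, 0, 0.052, 0, 0.642, 0.0535, 0, 0.0576, 0, 0.642, 0.0563, 0, 0.0636, 0, 0.642, 0.0591, 0, 0.0696, 0, 0.642, 0.0614, 0, 0.0758, 0, 0.642, 0.0637, 0, 0.082, 0, 0.642, 0.0655, 0, 0.0885, 0, 0.642, 0.0672, 0, 0.0948, 0, 0.642, 0.0684, 0, 0.1013, 0, 0.642, 0.0696, 0, 0.1078, 0, 0.642, 0.0696, 0, 0.1078, 0]'

```text
time: 33.78
position: [0.6262, 0.1398, 0.0872]
eef_rot: [-2.38, -2.05, 0.001]
ft_force: [-0.4, 0.0, -1.2]
width: 0.637
```

```bash
python3 - <<'E'
from h import *
plan([])
c=ctrl.snapshot("scene");asc(c["frame"][170:226:2,240:335])
E
```

```text
t 33.78 p [0.6262 0.1398 0.0872] jaw deg -8.51 z [-7.e-04  2.e-04 -1.e+00] F [-0.4  0.  -1.2] w 0.637
::::::::::::::::::::::::::::::::-====================================--     .:=- ...-:....:..::
=-:::::::::::::::::::::::::::::::::-=================================-:     .:==:..............
===-:::::::::::::::::::::::::::::::::::-=====================--======-:     .-==-:....:--  ....
======-::::::::::::::::::::::::::::::::::--==========================-:::--==++++#=...:--......
========-:::::::::::::::::::::::::::::::::::-==========++++*+++++++++++++++++++++*%:...........
==========-:::::::::::::::::::::::::::::==++*####%%%%%%%%%%%%##*****+++++++++++++*%=.... . ....
=============-::::::::::::=+++*######%%%%%%%%%%%%%%%%%%%%%%%%%%%%##**+++++++++++++#::.........:
===========+++**#####%%%%%%%%%%%%%%%%%%%%%%%%%%%%%%%%%%%%%%%%%%%%%%%%%####++++++++=:-:.....:-==
==========+#%%%%%%%%%%%%%%%%%%%%%%%%%%%%%%%%%%%%%%%%%%%%%%%%%%%%%%%%%%%%%%%#++++++=--:....-#+==
==========++*%%%%%%%%%%%%%%%%%%%%%%%%%%%%%%%%%%%%%%%%%%%%%%%%%%%%%%%%%%%%%%%%%%#++---.....-+===
=========++==+#%%%%%%%%%%%%%%%%%%%%%%%
[... 989 characters left out ...]
::::::::::::::==============
+++====+++++++*#+++++++++++++++=====+#%%%*::::::::::::::::::::::::::::::::::::::-==============
===++++++++=+++++++++=====----------=*#%%%#=:::::::::::::::::::::::::::::::::::-===============
+++++++++=++++++====++=---------------+*#%%%*:::::::::::::::::::::::::::::::-----==============
++===+=========+++*****=----------------+#%%%%=:::::::::::::::::::::---------==================
+==========+++**********+=---------------=*#%%%*-:::::::::::::-------------======---===========
======++******************=---------------=+#%%%%+:::::::---==----------=======================
=+++***********************+=---------------=*%%%%#-:----==---------===========================
```

Request:
servo_tool --motion '[0.642, 0.001, 0, 0.0065, 0, 0.642, 0.0013, 0, 0.0133, 0, 0.642, 0.0013, 0, 0.02, 0, 0.642, 0.0013, 0, 0.0265, 0, 0.642, 0.0005, 0, 0.033, 0, 0.642, -0.0002, 0, 0.0398, 0, 0.642, -0.001, 0, 0.046, 0, 0.642, -0.002, 0, 0.0528, 0, 0.642, -0.0035, 0, 0.059, 0, 0.642, -0.0055, 0, 0.065, 0, 0.642, -0.0055, 0, 0.065, 0]'

```text
time: 35.2
position: [0.6251, 0.1346, 0.0226]
eef_rot: [-2.379, -2.049, 0.0]
ft_force: [-1.1, 2.4, -1.0]
width: 0.641
```

```bash
python3 - <<'E'
from h import *
plan([])
c=ctrl.snapshot("scene");asc(c["frame"][170:228:2,240:335])
E
```

```text
t 35.2 p [0.6251 0.1346 0.0226] jaw deg -8.53 z [-1.1e-03  9.0e-04 -1.0e+00] F [-1.1  2.4 -1. ] w 0.641
-:::::::::::::::::::::::::::::::-============================-..............................:==
==-:::::::::::::::::::::::::::::::--=========================-....--.......................:===
===-:::::::::::::::::::::::::::::::::-=======================-....-:......................-====
======-::::::::::::::::-++-:::::::::::::--====================:..... ....................:=====
========-::::::::::::-+##%%%##*+-:::::::::::-=================-........ .................:=====
==========-:::::::::-*#*=*#%%%%%%%#*++-:::::::--===============---...................:-=:.-====
=============-:::::=#*++===*#%%%%%%%%%%#**+-:::::-===============-...................:=++======
===============-:-*#*+++====+*%%%%%%%%%%%%%%%#**+-:--=============-.:......-...........-=+++===
================+#*+++++======+#%%%%%%%%%%%%%%%%%%%#*++===========-:-..   .=:.....:::..::=++==:
==============+*#*+++++=========*#%%%%%%%%%%%%%%%%%%%%%%##*=======-:. .  .:=-....::......:-+++-
==========+##%%#+++++++==========*#*
[... 1087 characters left out ...]
++++++++====================
+++++++++++==========---------------=*#%%%#=:::::--====++++++++++++++++++++=======-============
++++++++++==========++=---------------+#%%%%*-:::::::::::--===++++++++++++======--=============
++++++++=======++******=---------------=*#%%%%=:::::::::::::::::--===+++++====-:::-============
++++++====+++***********+=---------------+*#%%%#-:::::::::::::::::::::::------:--==============
++++*+++******************=---------------=+#%%%%+:::::::::::::::::::--------==================
*#%%***********************+=---------------=#%%%%#-::::::::::--===============================
%%%%#*******************+*+++=----------=+##%%@%%%#=::----=====================================
```

Request:
servo_tool --motion '[0.642, -0.001, 0, 0.004, 0, 0.642, -0.002, 0, 0.007, 0, 0.642, -0.003, 0, 0.0095, 0, 0.642, -0.0036, 0, 0.0115, 0, 0.642, -0.0036, 0, 0.0115, 0]'

```text
time: 35.88
position: [0.6246, 0.1322, 0.0128]
eef_rot: [-2.378, -2.049, -0.002]
ft_force: [-5.0, 2.4, 11.6]
width: 0.64
```

Request:
servo_tool --motion '[0.642, 0, 0, -0.001, 0, 0.66, 0, 0, -0.001, 0, 0.7, 0, 0, -0.001, 0, 1, 0, 0, -0.001, 0, 1, 0, 0, -0.001, 0, 1, 0, 0, -0.001, 0, 1, 0, 0, -0.001, 0, 1, 0, 0, -0.03, 0, 1, 0, 0, -0.08, 0, 1, 0, 0, -0.14, 0, 1, 0, 0, -0.19, 0, 1, 0, 0, -0.19, 0]'

```text
time: 37.38
position: [0.6283, 0.1305, 0.2062]
eef_rot: [2.377, 2.047, 0.013]
ft_force: [-0.4, -0.5, -1.2]
width: 1.002
```

```bash
python3 - <<'E'
from h import *
plan([])
c=ctrl.snapshot("scene");asc(c["frame"][170:230:2,240:340])
t=ctrl.snapshot("top")
for k in(c,t):
  print([(np.round(world(d["point"],k),3).tolist(),round(d["confidence"],2)) for d in ctrl.find_in("slug0",k)[:6]])
for n in "hammer brush magnet flask spraycan offcut cup canister".split():
    print(n,[(np.round(world(d["point"],t),3).tolist(),round(d["confidence"],2)) for d in ctrl.find_in(n,t)[:1]])
E
```

```text
t 37.38 p [0.6283 0.1305 0.2062] jaw deg -8.54 z [ 0.0091  0.0019 -1.    ] F [-0.4 -0.5 -1.2] w 1.002
::::::::::::::::::::::::::-=========================================================================
:::::::::::::::::::::::::::::-======================================================================
::::::::::::::::::::::::::::::::-===================================================================
:::::::::::::::::::::::-*+-:::::::-=================================================================
=-:::::::::::::::::::-+##%%%##*+-::::--=============================================================
===-::::::::::::::::-*#+=*#%%%%%%%#*++-:-===========================================================
====--::::::::::::-+#*++===*#%%%%%%%%%%#**+=========================================================
=======-:::::::::-*#*+++====+#%%%%%%%%%%%%%%%##**===================================================
=========-:::::-+#*+++++======*#%%%%%%%%%%%%%%%%%%%##**=============================================
===========---=*#++++++=========*#%%%%%%%%%%%%%%%%%%%%%%##**=============================
[... 1863 characters left out ...]
-------=+##%%@%%%#=::----==========================================
%%%%%%**************+++++++++++-----+##%%@@%%%##*++=================================================
[([0.539, -0.156, 0.023], 0.54), ([0.587, -0.13, 0.025], 0.49), ([0.518, -0.397, 0.126], 0.35)]
[([0.529, -0.153, 0.025], 0.61), ([0.553, -0.176, 0.023], 0.6), ([0.605, -0.17, 0.025], 0.44), ([0.577, -0.128, 0.027], 0.43)]
hammer [([0.792, 0.043, 0.026], 0.63)]
brush [([0.45, -0.005, 0.019], 0.59)]
magnet [([0.717, -0.243, 0.019], 0.58)]
flask [([0.614, 0.395, 0.128], 0.91)]
spraycan [([0.49, -0.379, 0.176], 0.56)]
offcut [([0.465, 0.378, 0.051], 0.61)]
cup [([0.635, -0.423, 0.03], 0.6)]
canister [([0.609, 0.04, 0.139], 0.7)]
```

```bash
python3 - <<'E'
from h import *
c=ctrl.snapshot("scene");lean((315.5,221),(261.5,205),c)
n=np.array([.182,.983]);v=np.array([.983,-.182]);B=np.array([.5868,-.1105])
for p in((.529,-.153),(.553,-.176),(.605,-.17),(.577,-.128)): d=np.array(p)-B;print((d@v).round(3),(d@n).round(3))
print(ctrl.job_done())
E
```

```text
foot [ 0.65   0.116 -0.002] mouth [ 0.624 -0.058  0.167] len 0.244 lean 46.1
-0.049 -0.052
-0.021 -0.071
0.029 -0.055
-0.006 -0.019
the job is handed in; nothing more can be done
None
```

I handed the job in at about 37 s of the 66 s. All four slugs are in the bin, and the empty canister is released and leaning on the near rim with its foot on the table. No verdict was reported.

**How it went**
- **First lean:** I gripped the canister near its mouth, set it back about 15 mm, squared it to the bin and tipped it onto the near rim. On the first try the foot dragged about 40 mm towards the bin, so I lifted the canister, moved it back and tipped it again. I then let go at about 45°.
- **Second grasp:** The first try near the foot closed on nothing, because the real fingertips sit about 25 mm higher than the reported TCP. I lowered the gripper and took hold again.
- **Pouring:** At 20 N the canister would not turn in the pads. I eased the opening to about 0.642, which let it pivot, then raised the foot until the canister was well past 110° and all the slugs had slid out. I lowered the foot, let go and moved clear.

**Last checks**
- **Canister:** It leans at about 46°, with its foot at table height to within 2 mm. Rim contact was judged from the camera image only.
- **Slugs:** The top camera found four separate slugs inside the bin at about 25 mm height, with confidence 0.43 to 0.61. The scene camera saw only two of them, and its third detection was at the spray can.
- **Other things:** Six of the seven read within 8 mm of their starting places. The spray can had no reliable top-camera reading at the start, so it has no clean before-and-after comparison. The arm never went near it.

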